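Put three painting pots back into their own drip trays

TASK

On the painting desk each of three pots stands in another one's drip tray: put the round cup in the round tray, the square bottle in the square tray and the oblong tin lengthways in the oblong tray, each upright in the middle of its tray with its sides in line with the tray's. Every tray takes only one pot, so stand one of them upright on the empty round cork mat while you make room. Do not drop or tip the pots, and leave the palette, the paint jar and the brush rest where they are.

Things in the scene. Friction and masses are not known exactly. Their poses are not given: they have to be found in the camera images.
- cup: open white plastic rinse cup, empty, a straight round wall 56 mm in outer diameter and 72 mm high, wall 4 mm; about 0.12 kg. Origin: centre of its underside, z up its axis. It starts in the square tray.
- bottle: square amber glass bottle: body 46 x 46 mm and 48 mm high with upright flat sides along its x and y, then a round black cap 30 mm wide; 66 mm high in all; about 0.15 kg. Origin: centre of its underside, z up. It starts in the oblong tray.
- tin: oblong bright metal tin with a paper label: body 64 mm long (its x), 34 mm thick (its y), 66 mm high, with a black screw cap 20 mm wide set 16 mm off centre towards +x on its top; 80 mm high in all; about 0.18 kg. Origin: centre of the body's underside, z up. It starts in the round tray.
- round_tray: fixed round white ceramic drip tray, 104 mm outer and 96 mm inner diameter. Origin: centre of its underside; its flat inner floor lies 4 mm and its rim 9 mm above the origin (the rim stands 5 mm over the floor). All trays and the cork mat lie on a green cutting mat, whose top is 2 mm above the work surface. The trays and the cork mat trade places from start to start.
- square_tray: fixed square white ceramic drip tray, 88 x 88 mm outside, 80 x 80 mm inside, sides along its x and y. Origin: centre of its underside; inner floor 4 mm and rim 9 mm above the origin.
- oblong_tray: fixed oblong white ceramic drip tray, 112 mm (its x) by 74 mm (its y) outside, 104 x 66 mm inside. Origin: centre of its underside; inner floor 4 mm and rim 9 mm above the origin.
- cork_mat: fixed flat round cork mat, 100 mm in diameter, 4 mm thick, without a rim, empty at the start: the free spot. Origin: centre of its underside, its top 4 mm above.
- palette: loose round white flower palette with seven wells of paint, 112 mm across, 12 mm high, lying flat among the trays. Origin: centre of its underside. To be left alone.
- paint_jar: loose small closed paint jar, 40 mm in diameter, 45 mm high. Origin: centre of its underside. To be left alone.
- brush_rest: loose notched wooden brush rest, 100 mm (its x) by 30 mm, 17 mm high. Origin: centre of its underside. To be left alone.
Not all that is in view belongs to the job. Leave any blue or red look-alike of the cup alone.

How it is judged:
By the outcome, as a careful person would: the job done as asked, in the order asked, and still so for the second after the job is handed in, with the robot touching nothing.
It also fails if it takes over 102 s, if anything falls off the work surface, if the arm or the gripper's body presses on something with over 40 N, if the wrist force passes 120 N, or if a joint passes its speed limit or range.

ROBOT

A 7-joint arm with a two-finger parallel gripper is mounted at the origin on the work surface. World frame = base frame: x ahead of the robot, y to its left, z up, the work surface at z = 0. Lengths are in m, angles in rad, forces in N, time in s.
With the tool pointing down it reaches from about 0.425 to 0.925 m from the base axis. Payload 6.8 kg.
Tool frame: the origin (TCP) lies on the front face of the gripper's body, between the roots of the fingers; the fingertips stand 73 mm ahead of it and the grasp point (between the pads) lies 54 mm ahead of it; z points along the fingers, y is the line along which they close (so a half turn about z gives the same grasp; the last joint's range is limited). The gripper opens to 85 mm and grips with 20 to 120 N. Pads are 22 mm wide; open, the fingers measure 114 mm over their backs; the gripper's body (76 mm by 85 mm) begins 54 mm behind the grasp point. The pads swing forward as they close: fully open they stand 13 mm farther back than shut.
Start: joints at [1.031, 0.477, 0.022, 1.555, -0.011, 1.109, -0.083], TCP at [0.283, -0.613, 0.304] pointing down, gripper open.
Joint ranges: [-2.96, 2.96], [-0.34, 2.1], [-1.41, 1.46], [0.24, 2.44], [-1.37, 4.51], [0.17, 1.92], [-2.96, 2.96]. Speed limits (rad/s): [2.39, 2.39, 3.14, 3.14, 3.14, 3.14, 3.14].

INTERFACE

Orientations are given as a unit quaternion [w, x, y, z].
In Python, from station import bot, optics gives the robot as it stands.
- The arm moves only by the tool drive_tool, never from a script. Its argument "deltas" is a list of rows, each an object with "gripper": the closure in counts, from 0 (fully open) to 255 (shut); "offset": the shift along the tool's x, y, z in units of 1000 mm (1.0 is 1000 mm), a list of three; "angular": the turn, a rotation vector about the tool's x, y, z in units of 45 degrees (1.0 is 45 degrees), a list of three. In form: [{"gripper": gripper, "offset": [dx, dy, dz], "angular": [rx, ry, rz]}, ...]. A call has 1 to 5 rows; each row is the pose to reach, as a shift and turn from the pose commanded when the call began, along the tool's axes at that moment; what a row does not reach only later rows make up. A row lasts 1/10 s, in which the tool goes at most 50 mm and 8.59 degrees, less where a joint would pass 70% of its speed; a pose out of reach is approached as far as the arm can. A call with a number of a shift or a turn outside -1 to 1 is refused whole. A call with a gripper value outside its range is refused whole. The fingers move at their own pace and stop on an object; "grip_force" is the grip in N (left out, the last holds). Time passes only in rows, so rows that repeat a pose let the fingers close. It gives the time, the measured TCP pose, the force, the opening and the grip force at its end, in the units of the state.
- bot.get_obs(): the state, without advancing time (a new reading comes with each control period).
- optics.read_camera(name): name is "scene" or "side" or "wrist"; returns the picture (384x512x3 uint8, blue, green, red); there is no depth.
- optics.camera_model(name): a dict with "fx", "fy", "cx", "cy" (pixels), "cam_to_world" (4x4, takes a point from camera to world coordinates). Camera axes: x right, y up, looking along -z (the intrinsics and any distortion apply to the point x, -y, -z); pixel columns grow to the right and rows downward; lengths in m; the calibration is good to about 2 mm. A picture is of the moment at which its call begins: read the wrist's pose just before it. camera_model takes no time and is no camera call; for the wrist camera it gives the pose at the moment of the call.
- bot.hand_in(): hands the job in; it is judged then, once.
The state is a dict: "t": time; "q": joint angles; "joint_vel": joint speeds; "joint_torque": joint torques, N m; "eef_pos": TCP position; "tool_rot": TCP orientation; "contact_force": force on the tool from outside, world axes, zero at the start; "torque": the same for the moment, N m; "gripper_width": opening from 0.0 (shut) to 1.0 (fully open); "grasp_force": force on a finger pad.
Only numpy, scipy, OpenCV 4.12 (cv2) and the standard library are available. Lean on these libraries where they do the work, as an engineer would, in place of code of your own. Each camera call takes 0.05 s, during which the arm holds its last target. There are 200 camera calls.

## Working session

There is one attempt and no reset: what is moved stays moved. The work goes in short steps, Python scripts to look and compute and a tool call to move; the robot and the scene stay as the last step left them, time stands still between calls to the robot, and variables do not carry over. Pictures are saved under pics/ and viewed, at most 14 in all, crops included, and the job is handed in when it is done.

Besides the shell and the picture viewer there is one more tool, called in YAML: its name, and indented under it one key for each argument. drive_tool: Moves the arm, as the interface text tells. Its arguments: {"type":"object","properties":{"deltas":{"type":"array"},"grip_force":{"type":"number"}},"required":["deltas"]}

```bash
ls; mkdir -p pics; python3 - <<'E'
from station import bot, optics
import cv2
o=bot.get_obs(); print({k:o[k] for k in("t","eef_pos","tool_rot","gripper_width","contact_force")})
for n in("scene","side","wrist"):
    m=optics.camera_model(n); print(n,{k:(v if k!="cam_to_world" else [[round(float(a),4) for a in r] for r in v]) for k,v in m.items()})
    im=optics.read_camera(n)
    cv2.imwrite(f"pics/{n}0.png",im)
    cv2.imwrite(f"pics/{n}0b.png",cv2.resize(im,(800,600),interpolation=cv2.INTER_CUBIC))
E
```

```text
pics
{'t': 0.0, 'eef_pos': array([ 0.28228448, -0.61263408,  0.3029202 ]), 'tool_rot': array([-8.72764071e-04,  9.76779793e-01,  2.14243770e-01, -2.84725354e-04]), 'gripper_width': 0.996356744395498, 'contact_force': array([ 0.31463912,  0.08507109, -0.55131156])}
scene {'fx': 365.1448503487896, 'fy': 365.1448503487896, 'cx': 254.7790551326535, 'cy': 197.4513520127048, 'cam_to_world': [[-0.265, -0.6893, 0.6743, 1.0678], [0.964, -0.2037, 0.1707, 0.208], [0.0197, 0.6953, 0.7185, 0.7352], [0.0, 0.0, 0.0, 1.0]]}
side {'fx': 423.5234173517659, 'fy': 423.5234173517659, 'cx': 252.71557353521902, 'cy': 191.44739500792707, 'cam_to_world': [[-0.957, 0.2097, -0.2005, 0.2326], [-0.2892, -0.6353, 0.7161, 0.8248], [0.0228, 0.7432, 0.6686, 0.7642], [0.0, 0.0, 0.0, 1.0]]}
wrist {'fx': 264.3247253202348, 'fy': 264.3247253202348, 'cx': 260.8987643386931, 'cy': 190.50410845768306, 'cam_to_world': [[0.4182, 0.869, 0.2644, 0.3497], [-0.9083, 0.4005, 0.1206, -0.5822], [-0.0011, -0.2906, 0.9568, 0.3732], [0.0, 0.0, 0.0, 1.0]]}
```

View pics/scene0b.png

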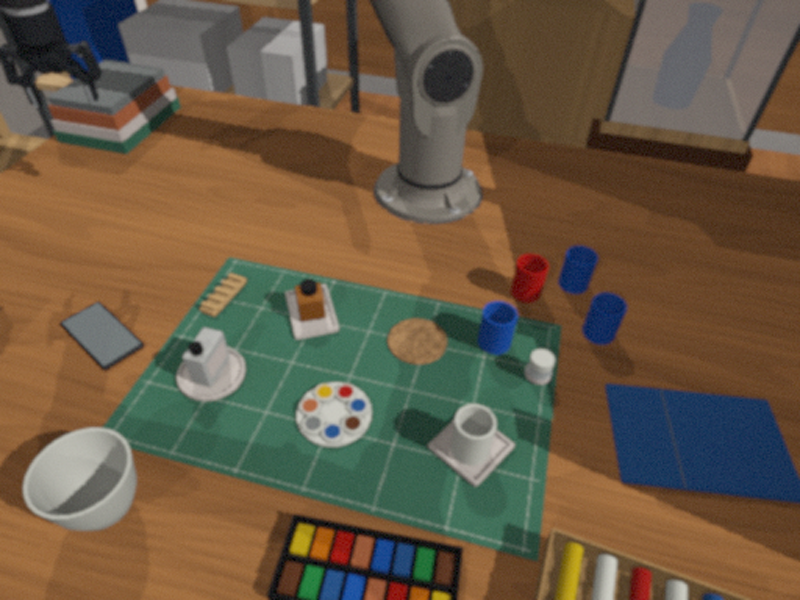

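View pics/side0b.png

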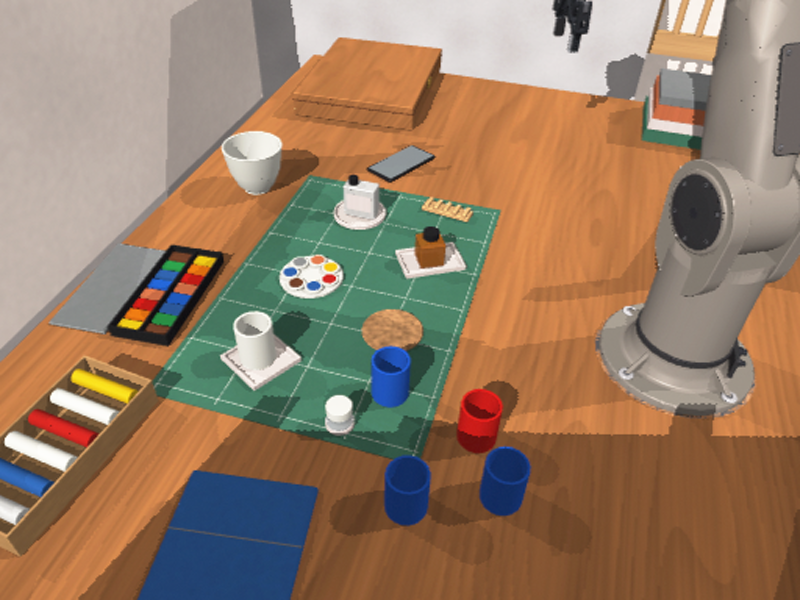

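Identification (800x600 views): the white cup is in the square tray at scene (474,435) / side (254,340). The blue cup at scene (497,328) / side (390,376), the other two blue cups and the red one are look-alikes. The large white bowl at scene (80,478) is too big. The white cup fits: plastic, open, standing in the square tray. The bottle is at scene (310,300) in the oblong tray, the tin at (207,357) in the round tray, and the cork mat is empty at (417,340).

```bash
cat > h.py <<'E'
import numpy as np, cv2
from station import bot, optics
def ray(m,u,v):
    T=np.array(m["cam_to_world"]); d=T[:3,:3]@np.array([(u-m["cx"])/m["fx"],-(v-m["cy"])/m["fy"],-1.0]); return T[:3,3],d
def plane(m,u,v,z):
    o,d=ray(m,u,v); return o+d*(z-o[2])/d[2]
def proj(m,p):
    T=np.array(m["cam_to_world"]); c=(np.atleast_2d(p)-T[:3,3])@T[:3,:3]
    return np.c_[m["cx"]+m["fx"]*c[:,0]/-c[:,2], m["cy"]-m["fy"]*c[:,1]/-c[:,2]]
E
python3 - <<'E'
from h import *
a,b=optics.camera_model("scene"),optics.camera_model("side")
k=1.5625
for n,p,q,z in [("roundtray",(211,373),(360,212),.011),("oblong",(313,312),(431,261),.011),("cork",(417,340),(392,330),.006),("square",(471,446),(260,358),.011),("palette",(334,413),(311,275),.012),("jar",(540,378),(339,425),.004),("bluecup",(495,348),(390,398),.002),("rest",(223,296),(447,210),.01)]:
    print(n,plane(a,p[0]/k,p[1]/k,z)[:2].round(3),plane(b,q[0]/k,q[1]/k,z)[:2].round(3))
T=np.array(optics.camera_model("wrist")["cam_to_world"]);o=bot.get_obs()
from scipy.spatial.transform import Rotation as R
w=o["tool_rot"];Rt=R.from_quat([w[1],w[2],w[3],w[0]]).as_matrix()
print(Rt.round(3)); print("cam in tool",(Rt.T@(T[:3,3]-o["eef_pos"])).round(3),"look",(Rt.T@-T[:3,2]).round(3))
s=cv2.imread("pics/scene0.png")[170:310,60:380]; cv2.imwrite("pics/c1.png",cv2.resize(cv2.imread("pics/side0.png")[100:300,120:320],(800,600)[:1]*1+(600,) if 0 else (600,600),interpolation=cv2.INTER_CUBIC))
E
```

```text
roundtray [ 0.609 -0.21 ] [ 0.599 -0.208]
oblong [ 0.439 -0.105] [ 0.426 -0.102]
cork [0.446 0.085] [0.443 0.086]
square [0.624 0.209] [0.617 0.213]
palette [0.626 0.002] [0.617 0.005]
jar [0.467 0.294] [0.459 0.29 ]
bluecup [0.423 0.215] [0.405 0.22 ]
rest [ 0.446 -0.274] [ 0.437 -0.272]
[[ 0.908  0.419 -0.001]
 [ 0.419 -0.908  0.001]
 [-0.    -0.001 -1.   ]]
cam in tool [ 0.074  0.    -0.07 ] look [-0.291  0.     0.957]
```

View pics/c1.png

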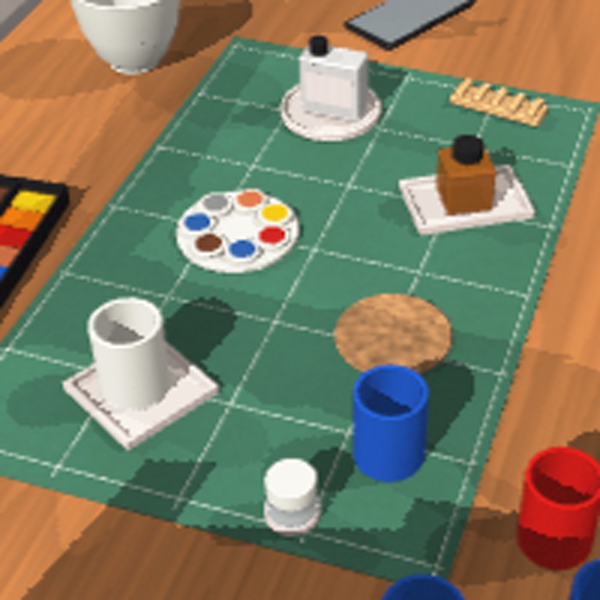

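The enlarged crop confirms it: the white open cup at crop (128,350) stands in the square tray. The blue cup at (390,420) is near the cork mat at (393,330). Next I move to a wrist view.

drive_tool:
  deltas:
    - {"gripper": 0, "offset": [0.04, -0.03, 0], "angular": [0, 0, 0.1]}
    - {"gripper": 0, "offset": [0.08, -0.06, 0], "angular": [0, 0, 0.2]}
    - {"gripper": 0, "offset": [0.12, -0.09, 0], "angular": [0, 0, 0.3]}
    - {"gripper": 0, "offset": [0.16, -0.12, 0], "angular": [0, 0, 0.4]}
    - {"gripper": 0, "offset": [0.2, -0.15, 0], "angular": [0, 0, 0.55]}

```text
t: 0.65
eef_pos: [0.4019, -0.3912, 0.3038]
tool_rot: [-0.0, 1.0, -0.002, -0.0]
contact_force: [0.9, -0.3, -0.2]
gripper_width: 0.996
grasp_force: 0.0
```

drive_tool:
  deltas:
    - {"gripper": 0, "offset": [0.026, -0.042, 0], "angular": [0, 0, 0]}
    - {"gripper": 0, "offset": [0.052, -0.084, 0], "angular": [0, 0, 0]}
    - {"gripper": 0, "offset": [0.078, -0.126, 0], "angular": [0, 0, 0]}
    - {"gripper": 0, "offset": [0.104, -0.168, 0], "angular": [0, 0, 0]}
    - {"gripper": 0, "offset": [0.13, -0.21, 0], "angular": [0, 0, 0]}

```text
t: 1.15
eef_pos: [0.532, -0.1813, 0.3039]
tool_rot: [0.0, 1.0, -0.0, -0.0]
contact_force: [0.6, -0.2, -0.9]
gripper_width: 1.003
grasp_force: 0.0
```

```bash
python3 - <<'E'
from h import *
import pickle
o=bot.get_obs();m=optics.camera_model("wrist");im=optics.read_camera("wrist")
print(o["eef_pos"],o["joint_vel"].round(3))
pickle.dump(m,open("w1.pkl","wb"));cv2.imwrite("pics/w1.png",im);cv2.imwrite("pics/w1b.png",cv2.resize(im,(800,600),interpolation=cv2.INTER_CUBIC))
E
```

```text
[ 0.53199899 -0.18131542  0.3038818 ] [-0.675  0.163 -0.219 -0.226  0.092  0.065 -0.925]
```

View pics/w1b.png

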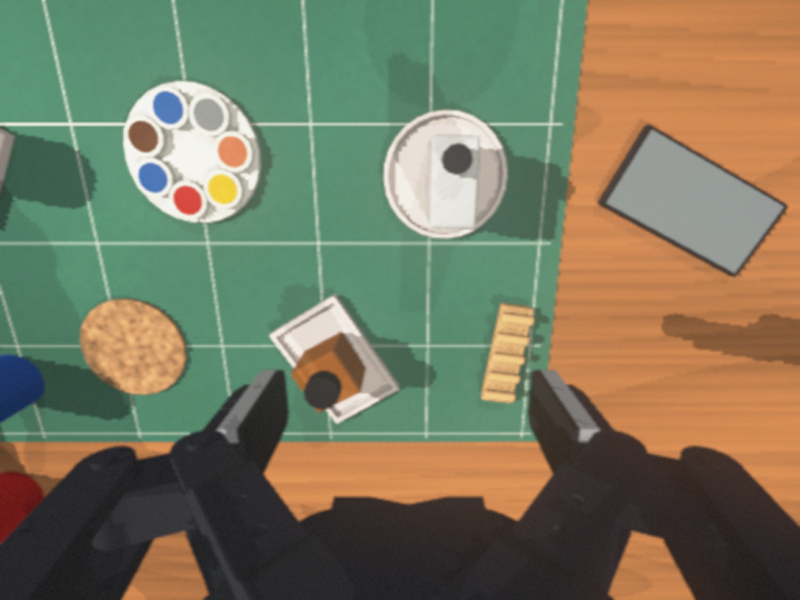

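The wrist view shows the palette at (190,150), the tin in the round tray at (446,174), the bottle in the oblong tray at (335,360), the cork mat at (133,345) and the brush rest at (508,353). I'll take the same view again with the arm still, then go over to the cup.

```bash
cat >> h.py <<'E'
import pickle
def snap(n,big=True):
    m=optics.camera_model("wrist");im=optics.read_camera("wrist")
    pickle.dump(m,open(n+".pkl","wb"));cv2.imwrite(f"pics/{n}.png",im)
    if big: cv2.imwrite(f"pics/{n}b.png",cv2.resize(im,(800,600),interpolation=cv2.INTER_CUBIC))
    return m,im
def load(n): return pickle.load(open(n+".pkl","rb")),cv2.imread(f"pics/{n}.png")
E
python3 - <<'E'
from h import *
optics.read_camera("wrist")
print(bot.get_obs()["joint_vel"].round(3)); snap("w2"); print(bot.get_obs()["eef_pos"])
E
```

```text
[ 0.063 -0.013  0.094  0.026  0.031  0.01   0.073]
[ 0.53314651 -0.17886857  0.3037041 ]
```

drive_tool:
  deltas:
    - {"gripper": 0, "offset": [0.006, -0.045, 0], "angular": [0, 0, 0]}
    - {"gripper": 0, "offset": [0.012, -0.09, 0], "angular": [0, 0, 0]}
    - {"gripper": 0, "offset": [0.018, -0.135, 0], "angular": [0, 0, 0]}
    - {"gripper": 0, "offset": [0.024, -0.18, 0], "angular": [0, 0, 0]}
    - {"gripper": 0, "offset": [0.03, -0.225, 0], "angular": [0, 0, 0]}

```text
t: 1.8
eef_pos: [0.5613, 0.0418, 0.3038]
tool_rot: [0.0, 1.0, -0.001, -0.0]
contact_force: [1.5, 0.1, 0.4]
gripper_width: 1.001
grasp_force: 0.0
```

drive_tool:
  deltas:
    - {"gripper": 0, "offset": [0.01, -0.04, 0], "angular": [0, 0, 0]}
    - {"gripper": 0, "offset": [0.02, -0.08, 0], "angular": [0, 0, 0]}
    - {"gripper": 0, "offset": [0.03, -0.12, 0], "angular": [0, 0, 0]}
    - {"gripper": 0, "offset": [0.03, -0.12, 0], "angular": [0, 0, 0]}

```text
t: 2.2
eef_pos: [0.5913, 0.1678, 0.3037]
tool_rot: [-0.002, 1.0, 0.003, -0.0]
contact_force: [-0.6, 0.8, -0.6]
gripper_width: 1.004
grasp_force: 0.0
```

```bash
python3 - <<'E'
from h import *
optics.read_camera("wrist")
print(bot.get_obs()["joint_vel"].round(3)); snap("w3"); print(bot.get_obs()["eef_pos"])
E
```

```text
[ 0.044 -0.019  0.056  0.031  0.016  0.007  0.012]
[0.59146157 0.16151679 0.30334899]
```

View pics/w3b.png

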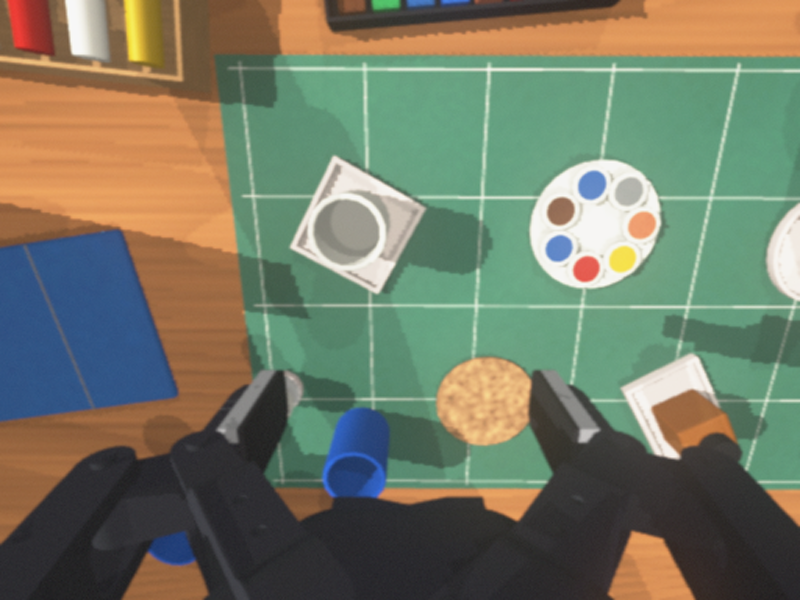

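The view shows the square tray with corners (335,157), (425,209), (380,292) and (291,246). The white cup's rim is centred at (347,230), and the cork mat is at (487,400). I'll fit the outlines next.

```bash
cat >> h.py <<'E'
from scipy.optimize import minimize
def box(lx,ly,yaw=0,c=(0,0)):
    p=np.array([[1,1],[-1,1],[-1,-1],[1,-1]])*[lx/2,ly/2]; k,s=np.cos(yaw),np.sin(yaw)
    return p@np.array([[k,s],[-s,k]])+np.array(c)
def circ(d,c=(0,0)):
    t=np.linspace(0,2*np.pi,49)[:-1]; return np.c_[np.cos(t),np.sin(t)]*d/2+np.array(c)
def sil(m,shapes,S=4,roi=None):
    "shapes: list of (pts2d,z0,z1); draws the union of hulls, S times enlarged within roi"
    x,y,w,h=roi; im=np.zeros((h*S,w*S),np.uint8)
    for p,z0,z1 in shapes:
        P=np.r_[np.c_[p,np.full(len(p),z0)],np.c_[p,np.full(len(p),z1)]]
        u=(proj(m,P)+0.5-[x,y])*S-0.5
        cv2.fillConvexPoly(im,np.round(cv2.convexHull(u.astype(np.float32))[:,0]*16).astype(np.int32),1,cv2.LINE_8,4)
    return im
def objmask(im,roi,S=4):
    x,y,w,h=roi; c=cv2.resize(im[y:y+h,x:x+w],None,fx=S,fy=S,interpolation=cv2.INTER_LINEAR)
    H=cv2.cvtColor(c,cv2.COLOR_BGR2HSV); g=((H[...,0]>60)&(H[...,0]<95)&(H[...,1]>75)).astype(np.uint8)
    k=cv2.morphologyEx(1-g,cv2.MORPH_OPEN,np.ones((4*S,4*S),np.uint8))
    n,l,s,_=cv2.connectedComponentsWithStats(k); return (l==1+np.argmax(s[1:,4])).astype(np.uint8)
def fit(m,mask,roi,gen,x0,step):
    f=lambda p:float((sil(m,gen(p),4,roi)^mask).sum())/16
    b=None
    for r in range(3):
        x0=np.array(x0,float); sx=np.vstack([x0]+[x0+np.eye(len(x0))[i]*step[i]/(r+1) for i in range(len(x0))])
        b=minimize(f,x0,method="Nelder-Mead",options=dict(initial_simplex=sx,xatol=1e-5,fatol=.1,maxiter=600)); x0=b.x
    return b.x,b.fun
E
cat > f1.py <<'E'
from h import *
M=.002
def vis(n,roi,x,gen,mask):
    m,im=load(n); a,b,w,h=roi; c=cv2.resize(im[b:b+h,a:a+w],None,fx=4,fy=4,interpolation=cv2.INTER_CUBIC)
    for sh in gen(x):
        ct,_=cv2.findContours(sil(m,[sh],4,roi),0,1); cv2.drawContours(c,ct,-1,(255,0,255),1)
    ct,_=cv2.findContours(mask,0,1); cv2.drawContours(c,ct,-1,(0,255,255),1); return c
J=[("square/cup","w3",(175,88,110,110),lambda p:[(box(.088,.088,p[2],p[:2]),M,M+.009),(circ(.056,p[3:5]),.006,.078)],[.62,.21,.5,.62,.21]),
 ("cork","w3",(270,215,70,75),lambda p:[(circ(.1,p),M,M+.004)],[.445,.085]),
 ("cork","w2",(45,180,80,80),lambda p:[(circ(.1,p),M,M+.004)],[.445,.085]),
 ("round/tin","w2",(235,60,100,100),lambda p:[(circ(.104,p[:2]),M,M+.009)],[.605,-.21]),
 ("oblong/bottle","w2",(165,180,100,100),lambda p:[(box(.112,.074,p[2],p[:2]),M,M+.009),(box(.046,.046,p[2],p[3:5]),.006,.054)],[.43,-.105,.5,.42,-.1])]
out=[]
for n,v,roi,gen,x0 in J:
    m,im=load(v); k=objmask(im,roi); x,f=fit(m,k,roi,gen,x0,[.01,.01,.2,.01,.01][:len(x0)]); print(n,v,x.round(4),"res",round(f,1),"area",k.sum()/16)
    c=vis(v,roi,x,gen,k); out.append(cv2.copyMakeBorder(c,0,440-c.shape[0],0,440-c.shape[1],cv2.BORDER_CONSTANT))
o=np.vstack([np.hstack([out[0],out[3]]),np.hstack([out[4],out[2]])]); cv2.imwrite("pics/f1.png",cv2.resize(o,(600,600)))
E
python3 f1.py
```

```text
square/cup w3 [0.6176 0.2009 1.0535 0.6231 0.2166] res 725.4 area 5160.3125
cork w3 [0.4434 0.0865] res 622.6 area 3478.25
cork w2 [0.444  0.0851] res 198.9 area 3478.625
round/tin w2 [ 0.6043 -0.2135] res 1199.6 area 6294.75
oblong/bottle w2 [ 0.4325 -0.1149  0.5934  0.4321 -0.1099] res 1349.4 area 5121.0625
```

View pics/f1.png

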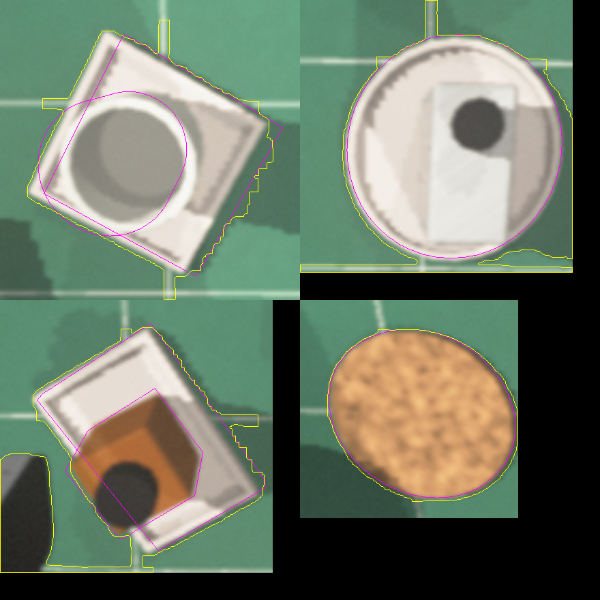

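The crop is clear, so I'll read corners and rims from it. The square tray's are (107,32), (268,122), (190,270) and (28,191). The cup's inner rim is centred at (128.5,164.5). The oblong tray's are (148,328), (34,398), (152,552) and (264,492). The tin's top corners are (434,85), (516,88), (506,242) and (427,240). The bottle cap is at (126,494).

```bash
cat > f2.py <<'E'
from h import *
k=600/880*4
def pk(n,roi,off,pts,z):
    m,_=load(n); return np.array([plane(m,(a-off[0])/k+roi[0]-.5,(b-off[1])/k+roi[1]-.5,z)[:2] for a,b in pts])
def quad(n,P):
    c=P.mean(0); e=[P[(i+1)%4]-P[i] for i in range(4)]
    print(n,"c",c.round(4),"mean of diags",((P[0]+P[2])/2).round(4),((P[1]+P[3])/2).round(4),"edges",[(round(float(np.hypot(*v))*1000,1),round(float(np.degrees(np.arctan2(v[1],v[0]))),1)) for v in e])
quad("square",pk("w3",(175,88),(0,0),[(107,32),(268,122),(190,270),(28,191)],.011))
quad("oblong",pk("w2",(165,180),(0,300),[(148,328),(34,398),(152,552),(264,492)],.011))
quad("tin",pk("w2",(235,60),(300,0),[(434,85),(516,88),(506,242),(427,240)],.072))
print("cap",pk("w2",(235,60),(300,0),[(477,125)],.086),"cup",pk("w3",(175,88),(0,0),[(128.5,164.5)],.078),"bcap",pk("w2",(165,180),(0,300),[(126,494)],.072))
print("rtray",pk("w2",(235,60),(300,0),[(345,149),(563,149),(453,38),(453,260)],.011).round(4).tolist())
o=bot.get_obs();print(o["t"],o["eef_pos"])
E
python3 f2.py
```

```text
square c [0.6198 0.2074] mean of diags [0.6199 0.2064] [0.6198 0.2085] edges [(87.8, -118.3), (85.7, 152.5), (91.3, 63.1), (88.0, -29.8)]
oblong c [ 0.4319 -0.1135] mean of diags [ 0.432  -0.1131] [ 0.4318 -0.1138] edges [(75.0, 122.6), (113.1, -147.4), (75.9, -58.3), (114.2, 33.0)]
tin c [ 0.5994 -0.2139] mean of diags [ 0.5994 -0.214 ] [ 0.5993 -0.2137] edges [(32.3, -91.3), (60.4, 180.0), (33.0, 89.2), (60.7, -0.7)]
cap [[ 0.61492653 -0.21370796]] cup [[0.62512514 0.20759181]] bcap [[ 0.43653618 -0.11131145]]
rtray [[0.6047, -0.1605], [0.6059, -0.266], [0.6548, -0.2106], [0.5514, -0.2152]]
2.3 [0.59146157 0.16151679 0.30334899]
```

drive_tool:
  deltas:
    - {"gripper": 0, "offset": [0.017, -0.023, 0.04], "angular": [0, 0, 0]}
    - {"gripper": 0, "offset": [0.034, -0.046, 0.08], "angular": [0, 0, 0]}
    - {"gripper": 0, "offset": [0.034, -0.046, 0.12], "angular": [0, 0, 0]}
    - {"gripper": 0, "offset": [0.034, -0.046, 0.145], "angular": [0, 0, 0]}
    - {"gripper": 0, "offset": [0.034, -0.046, 0.145], "angular": [0, 0, 0]}
  grip_force: 25

```text
t: 2.8
eef_pos: [0.6235, 0.2038, 0.1545]
tool_rot: [0.002, 1.0, -0.002, -0.004]
contact_force: [-0.4, -1.6, 0.0]
gripper_width: 0.998
grasp_force: 0.0
```

```bash
python3 - <<'E'
from h import *
optics.read_camera("wrist");snap("w4");print(bot.get_obs()["eef_pos"])
E
```

```text
[0.62603289 0.20573104 0.1593392 ]
```

View pics/w4.png

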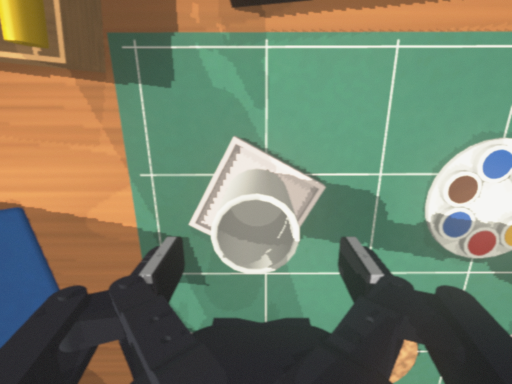

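The cup's rim is at (256,233), midway between the fingertips at (170,250) and (355,250). I shift 2 mm, then descend and grip.

drive_tool:
  deltas:
    - {"gripper": 0, "offset": [-0.001, -0.002, 0.02], "angular": [0, 0, 0]}
    - {"gripper": 0, "offset": [-0.001, -0.002, 0.04], "angular": [0, 0, 0]}
    - {"gripper": 0, "offset": [-0.001, -0.002, 0.058], "angular": [0, 0, 0]}
    - {"gripper": 0, "offset": [-0.001, -0.002, 0.058], "angular": [0, 0, 0]}
    - {"gripper": 255, "offset": [-0.001, -0.002, 0.058], "angular": [0, 0, 0]}
  grip_force: 25

```text
t: 3.4
eef_pos: [0.6251, 0.2096, 0.1019]
tool_rot: [-0.0, 1.0, -0.0, 0.001]
contact_force: [0.7, -0.0, -0.1]
gripper_width: 0.856
grasp_force: 0.0
```

drive_tool:
  deltas:
    - {"gripper": 255, "offset": [0, 0, 0], "angular": [0, 0, 0]}
    - {"gripper": 255, "offset": [0, 0, 0], "angular": [0, 0, 0]}
    - {"gripper": 255, "offset": [0, 0, 0], "angular": [0, 0, 0]}
    - {"gripper": 255, "offset": [0, 0, 0], "angular": [0, 0, 0]}
    - {"gripper": 255, "offset": [0, 0, 0], "angular": [0, 0, 0]}

```text
t: 3.9
eef_pos: [0.6255, 0.21, 0.1026]
tool_rot: [-0.0, 1.0, -0.0, 0.001]
contact_force: [-0.1, -0.8, 6.0]
gripper_width: 0.663
grasp_force: 27.1
```

drive_tool:
  deltas:
    - {"gripper": 255, "offset": [0, 0, -0.02], "angular": [0, 0, 0]}
    - {"gripper": 255, "offset": [0, 0, -0.045], "angular": [0, 0, 0]}
    - {"gripper": 255, "offset": [-0.02, 0.014, -0.06], "angular": [0, 0, 0]}
    - {"gripper": 255, "offset": [-0.052, 0.036, -0.06], "angular": [0, 0, 0]}
    - {"gripper": 255, "offset": [-0.085, 0.058, -0.06], "angular": [0, 0, 0]}

```text
t: 4.4
eef_pos: [0.5391, 0.1517, 0.1618]
tool_rot: [-0.0, 1.0, 0.0, 0.001]
contact_force: [-0.2, -0.3, -1.9]
gripper_width: 0.656
grasp_force: 27.2
```

drive_tool:
  deltas:
    - {"gripper": 255, "offset": [-0.033, 0.022, 0], "angular": [0, 0, 0]}
    - {"gripper": 255, "offset": [-0.066, 0.045, 0], "angular": [0, 0, 0]}
    - {"gripper": 255, "offset": [-0.09, 0.062, 0], "angular": [0, 0, 0]}
    - {"gripper": 255, "offset": [-0.097, 0.067, 0.01], "angular": [0, 0, 0]}
    - {"gripper": 255, "offset": [-0.097, 0.067, 0.02], "angular": [0, 0, 0]}

```text
t: 4.9
eef_pos: [0.4416, 0.0839, 0.1412]
tool_rot: [0.0, 1.0, -0.001, 0.0]
contact_force: [0.4, -0.3, -0.6]
gripper_width: 0.662
grasp_force: 27.2
```

drive_tool:
  deltas:
    - {"gripper": 255, "offset": [0, 0, 0.015], "angular": [0, 0, 0]}
    - {"gripper": 255, "offset": [0, 0, 0.028], "angular": [0, 0, 0]}
    - {"gripper": 255, "offset": [0, 0, 0.036], "angular": [0, 0, 0]}
    - {"gripper": 255, "offset": [0, 0, 0.036], "angular": [0, 0, 0]}

```text
t: 5.3
eef_pos: [0.4425, 0.0853, 0.1039]
tool_rot: [0.0, 1.0, 0.0, -0.001]
contact_force: [-0.5, -1.0, -0.9]
gripper_width: 0.663
grasp_force: 27.1
```

drive_tool:
  deltas:
    - {"gripper": 255, "offset": [0, 0, 0.0015], "angular": [0, 0, 0]}
    - {"gripper": 255, "offset": [0, 0, 0.0015], "angular": [0, 0, 0]}
    - {"gripper": 120, "offset": [0, 0, 0.001], "angular": [0, 0, 0]}
    - {"gripper": 0, "offset": [0, 0, 0.001], "angular": [0, 0, 0]}
    - {"gripper": 0, "offset": [0, 0, 0.001], "angular": [0, 0, 0]}

```text
t: 5.8
eef_pos: [0.4427, 0.0849, 0.1043]
tool_rot: [-0.0, 1.0, -0.0, 0.0]
contact_force: [0.1, -0.0, 0.1]
gripper_width: 0.969
grasp_force: 0.0
```

drive_tool:
  deltas:
    - {"gripper": 0, "offset": [0, 0, 0], "angular": [0, 0, 0]}
    - {"gripper": 0, "offset": [0, 0, -0.03], "angular": [0, 0, 0]}
    - {"gripper": 0, "offset": [0, 0, -0.07], "angular": [0, 0, 0]}
    - {"gripper": 0, "offset": [0, 0, -0.11], "angular": [0, 0, 0]}
    - {"gripper": 0, "offset": [0, 0.04, -0.14], "angular": [0, 0, 0]}

```text
t: 6.3
eef_pos: [0.4435, 0.049, 0.2468]
tool_rot: [-0.002, 1.0, 0.004, 0.002]
contact_force: [2.0, -0.7, -0.6]
gripper_width: 1.002
grasp_force: 0.0
```

drive_tool:
  deltas:
    - {"gripper": 0, "offset": [0, 0.045, 0], "angular": [0, 0, 0]}
    - {"gripper": 0, "offset": [0, 0.09, 0], "angular": [0, 0, 0]}
    - {"gripper": 0, "offset": [0, 0.135, 0], "angular": [0, 0, 0]}
    - {"gripper": 0, "offset": [0, 0.155, 0], "angular": [0, 0, 0]}
    - {"gripper": 0, "offset": [0, 0.155, 0], "angular": [0, 0, 0]}

```text
t: 6.8
eef_pos: [0.4419, -0.1136, 0.244]
tool_rot: [0.001, 1.0, -0.003, 0.0]
contact_force: [0.5, 0.9, -0.8]
gripper_width: 0.999
grasp_force: 0.0
```

```bash
python3 - <<'E'
from h import *
optics.read_camera("wrist");_,im=snap("w5");print(bot.get_obs()["eef_pos"])
s=optics.read_camera("side");cv2.imwrite("pics/s5.png",s)
cv2.imwrite("pics/v5.png",np.hstack([cv2.resize(im[150:350,170:370],(400,400),interpolation=2),cv2.resize(s[100:300,150:350],(400,400),interpolation=2)]))
E
```

```text
[ 0.44229021 -0.1099528   0.24387905]
```

View pics/v5.png

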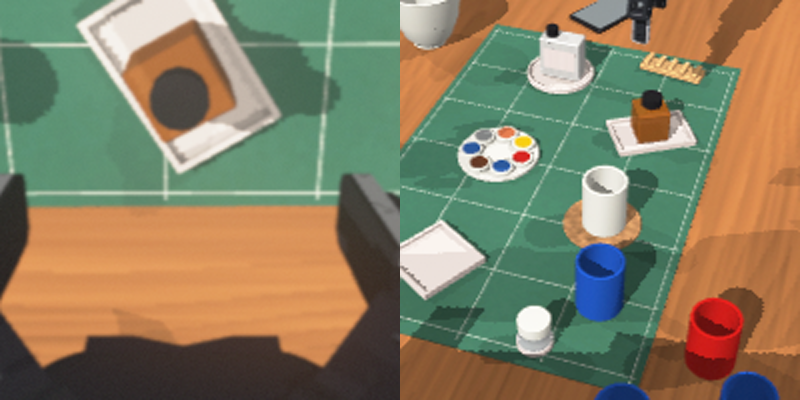

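The side view shows the cup upright on the cork mat. The wrist view shows the bottle body with corners (122,68), (196,20), (236,103) and (172,140), and its cap at (180,98). I'll fit its silhouette.

```bash
cat > f3.py <<'E'
from h import *
m,im=load("w5"); roi=(222,152,75,75); x,y,w,h=roi
c=cv2.resize(im[y:y+h,x:x+w],None,fx=4,fy=4,interpolation=cv2.INTER_LINEAR); H=cv2.cvtColor(c,cv2.COLOR_BGR2HSV)
k=((H[...,2]<75)|((H[...,0]<22)&(H[...,1]>110))).astype(np.uint8); k[:, :]=cv2.morphologyEx(k,cv2.MORPH_OPEN,np.ones((9,9),np.uint8))
n,l,s,_=cv2.connectedComponentsWithStats(k);k=(l==1+np.argmax(s[1:,4])).astype(np.uint8)
gen=lambda p:[(box(.046,.046,p[2],p[:2]),.006,.054),(circ(.03,p[:2]),.054,.072)]
p,f=fit(m,k,roi,gen,[.436,-.111,.55],[.005,.005,.1]); print(p[:2].round(4),np.degrees(p[2]).round(1),"res",f,k.sum()/16)
for sh in gen(p):
    ct,_=cv2.findContours(sil(m,[sh],4,roi),0,1); cv2.drawContours(c,ct,-1,(255,0,255),1)
ct,_=cv2.findContours(k,0,1); cv2.drawContours(c,ct,-1,(0,255,255),1); cv2.imwrite("pics/f3.png",c)
g=np.array([plane(m,170+a/2-.25,150+b/2-.25,.011)[:2] for a,b in [(156,-6),(78,23),(181,174),(280,117)]]);print(g.round(4).tolist())
E
python3 f3.py
```

```text
[ 0.4311 -0.11  ] 32.7 res 1068.0 1277.6875
[[0.4765, -0.0971], [0.4599, -0.0516], [0.3631, -0.1108], [0.4013, -0.1716]]
```

View pics/f3.png

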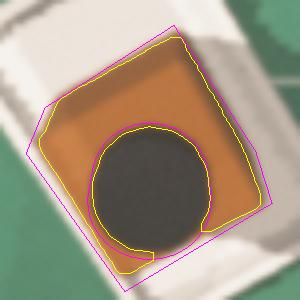

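The fit matches: the bottle is at (.431, -.110) with a yaw of 32.7°, in line with its tray. Next is the grasp.

drive_tool:
  deltas:
    - {"gripper": 0, "offset": [-0.004, 0, 0.02], "angular": [0, 0, -0.18]}
    - {"gripper": 0, "offset": [-0.008, 0, 0.04], "angular": [0, 0, -0.36]}
    - {"gripper": 0, "offset": [-0.011, 0, 0.06], "angular": [0, 0, -0.54]}
    - {"gripper": 0, "offset": [-0.011, 0, 0.075], "angular": [0, 0, -0.72]}
    - {"gripper": 0, "offset": [-0.011, 0, 0.08], "angular": [0, 0, -0.727]}

```text
t: 7.45
eef_pos: [0.4308, -0.1085, 0.1626]
tool_rot: [-0.001, 0.959, 0.284, -0.001]
contact_force: [0.2, 0.0, 0.2]
gripper_width: 1.0
grasp_force: 0.0
```

drive_tool:
  deltas:
    - {"gripper": 0, "offset": [0, 0, 0.025], "angular": [0, 0, 0]}
    - {"gripper": 0, "offset": [0, 0, 0.05], "angular": [0, 0, 0]}
    - {"gripper": 0, "offset": [0, 0, 0.068], "angular": [0, 0, 0]}
    - {"gripper": 0, "offset": [0, 0, 0.077], "angular": [0, 0, 0]}
    - {"gripper": 0, "offset": [0, 0, 0.077], "angular": [0, 0, 0]}

```text
t: 7.95
eef_pos: [0.4314, -0.1093, 0.0865]
tool_rot: [-0.0, 0.96, 0.281, -0.001]
contact_force: [0.4, 0.5, -0.2]
gripper_width: 1.001
grasp_force: 0.0
```

drive_tool:
  deltas:
    - {"gripper": 100, "offset": [0, 0, 0], "angular": [0, 0, 0]}
    - {"gripper": 255, "offset": [0, 0, 0], "angular": [0, 0, 0]}
    - {"gripper": 255, "offset": [0, 0, 0], "angular": [0, 0, 0]}
    - {"gripper": 255, "offset": [0, 0, 0], "angular": [0, 0, 0]}
    - {"gripper": 255, "offset": [0, 0, 0], "angular": [0, 0, 0]}
  grip_force: 35

```text
t: 8.45
eef_pos: [0.4321, -0.1102, 0.088]
tool_rot: [0.0, 0.96, 0.281, 0.001]
contact_force: [-0.8, 0.7, 7.4]
gripper_width: 0.539
grasp_force: 34.5
```

drive_tool:
  deltas:
    - {"gripper": 255, "offset": [0, 0, 0], "angular": [0, 0, 0]}
    - {"gripper": 255, "offset": [0, 0, 0], "angular": [0, 0, 0]}
    - {"gripper": 255, "offset": [0, 0, 0], "angular": [0, 0, 0]}

```text
t: 8.75
eef_pos: [0.4321, -0.1102, 0.0879]
tool_rot: [0.0, 0.96, 0.281, 0.001]
contact_force: [-0.9, 1.1, 6.5]
gripper_width: 0.544
grasp_force: 34.5
```

drive_tool:
  deltas:
    - {"gripper": 255, "offset": [0, 0, -0.02], "angular": [0, 0, 0]}
    - {"gripper": 255, "offset": [0, 0, -0.05], "angular": [0, 0, 0]}
    - {"gripper": 255, "offset": [0, 0, -0.085], "angular": [0, 0, 0]}
    - {"gripper": 255, "offset": [0.025, -0.012, -0.085], "angular": [0, 0, 0]}
    - {"gripper": 255, "offset": [0.06, -0.03, -0.085], "angular": [0, 0, 0]}

```text
t: 9.25
eef_pos: [0.4659, -0.0542, 0.1736]
tool_rot: [0.001, 0.96, 0.279, 0.001]
contact_force: [1.4, -0.3, -1.2]
gripper_width: 0.541
grasp_force: 36.1
```

drive_tool:
  deltas:
    - {"gripper": 255, "offset": [0.04, -0.02, 0], "angular": [0, 0, 0]}
    - {"gripper": 255, "offset": [0.08, -0.04, 0], "angular": [0, 0, 0]}
    - {"gripper": 255, "offset": [0.12, -0.06, 0], "angular": [0, 0, 0]}
    - {"gripper": 255, "offset": [0.16, -0.08, 0], "angular": [0, 0, 0]}
    - {"gripper": 255, "offset": [0.2, -0.101, 0], "angular": [0, 0, 0]}

```text
t: 9.75
eef_pos: [0.5801, 0.1418, 0.1723]
tool_rot: [0.0, 0.96, 0.281, 0.0]
contact_force: [0.7, -0.7, -1.4]
gripper_width: 0.548
grasp_force: 36.1
```

drive_tool:
  deltas:
    - {"gripper": 255, "offset": [0.03, -0.015, 0], "angular": [0, 0, -0.16]}
    - {"gripper": 255, "offset": [0.055, -0.028, 0], "angular": [0, 0, -0.32]}
    - {"gripper": 255, "offset": [0.07, -0.035, 0], "angular": [0, 0, -0.48]}
    - {"gripper": 255, "offset": [0.07, -0.035, 0], "angular": [0, 0, -0.65]}
    - {"gripper": 255, "offset": [0.07, -0.035, 0.01], "angular": [0, 0, -0.65]}

```text
t: 10.25
eef_pos: [0.6202, 0.2085, 0.1629]
tool_rot: [-0.0, 0.857, 0.515, 0.001]
contact_force: [0.8, -0.6, -1.0]
gripper_width: 0.547
grasp_force: 36.1
```

```bash
python3 - <<'E'
from h import *
optics.read_camera("wrist");_,im=snap("w6");o=bot.get_obs();print(o["eef_pos"],o["tool_rot"],o["gripper_width"])
E
```

```text
[0.61842342 0.20656677 0.16018545] [-5.75569717e-05  8.58499795e-01  5.12811504e-01 -1.56857132e-03] 0.5405391769945234
```

View pics/w6b.png

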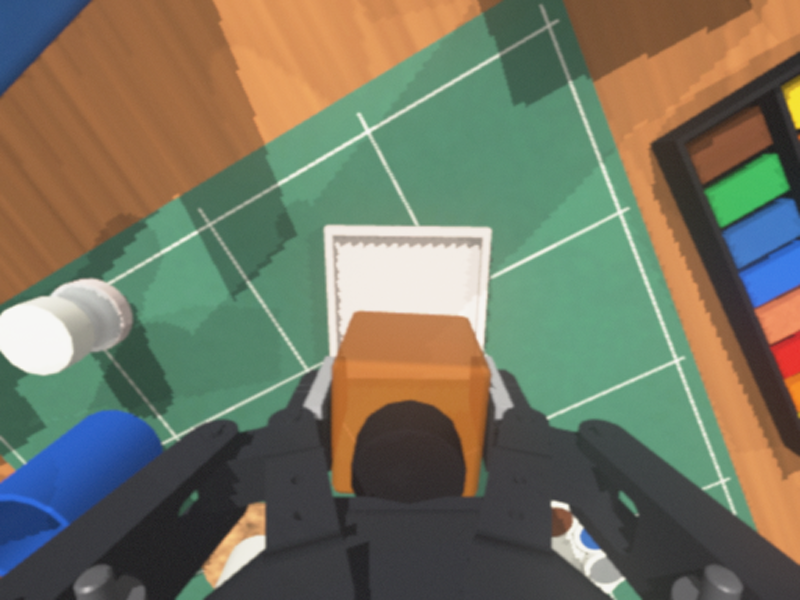

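The wrist view shows the held bottle in line with the empty square tray. The tray's far rim corners are (326,227) and (491,230), and its right side meets (486,350).

```bash
python3 - <<'E'
from h import *
m,_=load("w6"); k=1.5625
A,B,C,D=[plane(m,u/k-.2,v/k-.2,.011)[:2] for u,v in [(326,227),(491,230),(486,350),(331,352)]]
e=(A-B); print(A,B,np.hypot(*e),"yaw",np.degrees(np.arctan2(e[1],e[0]))-90, np.degrees(np.arctan2(*(A-D)[::-1])),np.degrees(np.arctan2(*(B-C)[::-1])))
y=np.radians(61.9); print("centre",(A+B)/2-.044*np.array([np.cos(y),np.sin(y)]))
# bottle body top front edge & base
for u,v,z in [(334,365,.048),(492,370,.048),(353,312,0),(472,318,0)]: print(plane(m,u/k-.2,v/k-.2,bot.get_obs()["eef_pos"][2]-.0879+.006+z)[:2])
o=bot.get_obs();w=o["tool_rot"];print(o["eef_pos"],np.degrees(2*np.arctan2(w[2],w[1])))
E
```

```text
[0.60260605 0.26800938] [0.67859576 0.2253839 ] 0.08712845710434841 yaw 60.71029884836949 60.72967194407039 62.712157238602956
centre [0.61987638 0.20788306]
[0.6116139  0.23667962]
[0.6495161  0.21457784]
[0.61037529 0.23626147]
[0.65005526 0.21212876]
[0.61842342 0.20656677 0.16018545] 61.70265382411207
```

drive_tool:
  deltas:
    - {"gripper": 255, "offset": [0.002, 0, 0.02], "angular": [0, 0, 0]}
    - {"gripper": 255, "offset": [0.002, 0, 0.04], "angular": [0, 0, 0]}
    - {"gripper": 255, "offset": [0.002, 0, 0.06], "angular": [0, 0, 0]}
    - {"gripper": 255, "offset": [0.002, 0, 0.07], "angular": [0, 0, 0]}
    - {"gripper": 255, "offset": [0.002, 0, 0.07], "angular": [0, 0, 0]}

```text
t: 10.85
eef_pos: [0.6193, 0.2086, 0.0903]
tool_rot: [-0.0, 0.858, 0.514, -0.002]
contact_force: [-0.5, 0.4, -1.5]
gripper_width: 0.538
grasp_force: 36.0
```

```bash
python3 - <<'E'
from h import *
optics.read_camera("wrist");_,im=snap("w7");o=bot.get_obs();w=o["tool_rot"];print(o["eef_pos"],np.degrees(2*np.arctan2(w[2],w[1])),o["contact_force"])
E
```

```text
[0.62059937 0.20952228 0.09245091] 61.88399180227024 [ 0.40446924  0.24581143 -0.95128102]
```

View pics/w7b.png

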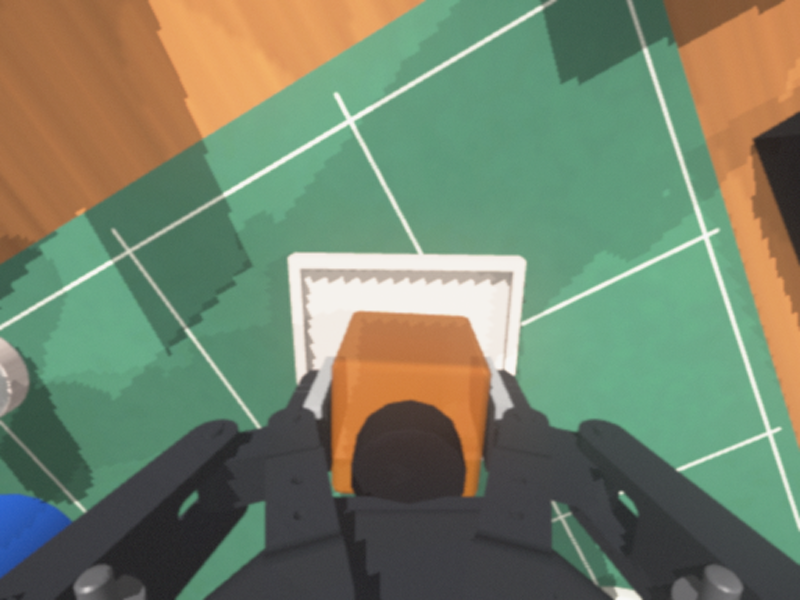

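The bottle is hanging about 4 mm above the tray floor. The tray's corners are (289,254) and (526,258), and the bottle's base front edge is (353,312)–(468,317). I'll check the centring.

```bash
python3 - <<'E'
from h import *
m,_=load("w7"); k=1.5625; zb=.0925-.0879+.006
A,B,P,Q=[plane(m,u/k-.2,v/k-.2,z)[:2] for u,v,z in [(289,254,.011),(526,258,.011),(353,312,zb),(468,317,zb)]]
y=np.radians(61.9); X=np.array([np.cos(y),np.sin(y)]);Y=np.array([X[1],-X[0]])
t=(A+B)/2-.044*X; b=(P+Q)/2-.023*X; print("tray",t,"bottle",b,"err tool xy mm",1000*(t-b)@X,1000*(t-b)@Y, np.hypot(*(A-B)),np.hypot(*(P-Q)))
E
```

```text
tray [0.62013956 0.2090824 ] bottle [0.62014636 0.2067411 ] err tool xy mm 2.0621264608121446 -1.108780963247076 0.08773450302280607 0.044598960637960455
```

drive_tool:
  deltas:
    - {"gripper": 255, "offset": [0.0015, -0.001, 0], "angular": [0, 0, 0]}
    - {"gripper": 255, "offset": [0.0015, -0.001, 0.002], "angular": [0, 0, 0]}
    - {"gripper": 255, "offset": [0.0015, -0.001, 0.004], "angular": [0, 0, 0]}
    - {"gripper": 255, "offset": [0.0015, -0.001, 0.0045], "angular": [0, 0, 0]}
    - {"gripper": 255, "offset": [0.0015, -0.001, 0.0045], "angular": [0, 0, 0]}

```text
t: 11.45
eef_pos: [0.6204, 0.2116, 0.0881]
tool_rot: [0.0, 0.857, 0.515, 0.0]
contact_force: [-1.8, -1.4, 4.7]
gripper_width: 0.545
grasp_force: 36.4
```

drive_tool:
  deltas:
    - {"gripper": 120, "offset": [0, 0, 0], "angular": [0, 0, 0]}
    - {"gripper": 0, "offset": [0, 0, 0], "angular": [0, 0, 0]}
    - {"gripper": 0, "offset": [0, 0, 0], "angular": [0, 0, 0]}
    - {"gripper": 0, "offset": [0, 0, -0.02], "angular": [0, 0, 0]}
    - {"gripper": 0, "offset": [0, 0, -0.05], "angular": [0, 0, 0]}

```text
t: 11.95
eef_pos: [0.6189, 0.2107, 0.1357]
tool_rot: [-0.0, 0.857, 0.515, -0.002]
contact_force: [0.8, -0.0, 0.6]
gripper_width: 0.999
grasp_force: 0.0
```

drive_tool:
  deltas:
    - {"gripper": 0, "offset": [0, 0, -0.045], "angular": [0, 0, 0]}
    - {"gripper": 0, "offset": [0, 0, -0.09], "angular": [0, 0, 0.19]}
    - {"gripper": 0, "offset": [0, 0, -0.11], "angular": [0, 0, 0.38]}
    - {"gripper": 0, "offset": [0, 0, -0.11], "angular": [0, 0, 0.57]}
    - {"gripper": 0, "offset": [0, 0, -0.11], "angular": [0, 0, 0.68]}

```text
t: 12.45
eef_pos: [0.6205, 0.2115, 0.2485]
tool_rot: [0.0, 0.964, 0.268, 0.001]
contact_force: [-0.7, 0.4, -1.3]
gripper_width: 0.999
grasp_force: 0.0
```

```bash
python3 - <<'E'
from h import *
optics.read_camera("wrist");_,im=snap("w8");o=bot.get_obs();w=o["tool_rot"];print(o["t"],o["eef_pos"],np.degrees(2*np.arctan2(w[2],w[1])))
E
```

```text
12.55 [0.6200843  0.21145093 0.24745976] 31.324151682107175
```

View pics/w8b.png

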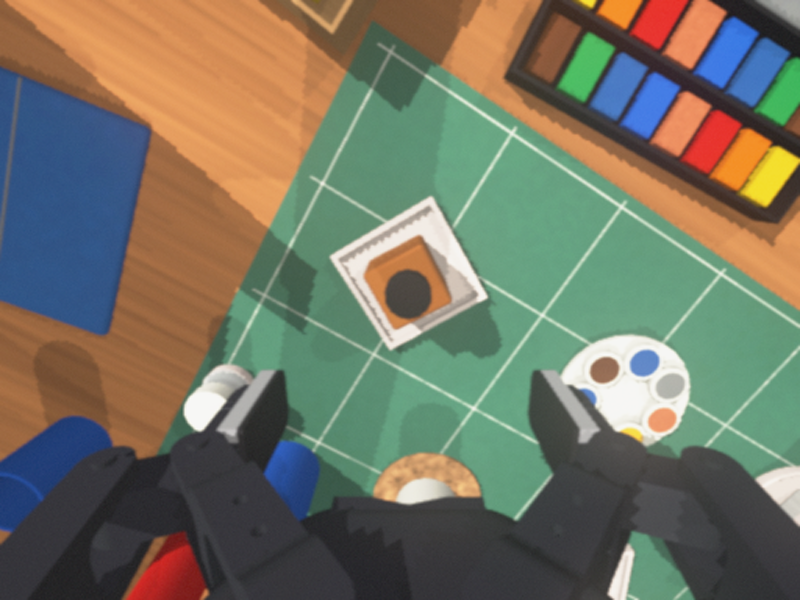

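The bottle is upright in the square tray, with its corners at (432,198), (487,296), (392,349) and (331,257) and its cap at (408,294). Now I check the centring.

```bash
cat > f4.py <<'E'
from h import *
m,im=load("w8"); roi=(222,140,80,80); x,y,w,h=roi; K=1.5625
c=cv2.resize(im[y:y+h,x:x+w],None,fx=4,fy=4,interpolation=cv2.INTER_LINEAR); H=cv2.cvtColor(c,cv2.COLOR_BGR2HSV)
k=((H[...,2]<80)|((H[...,0]<22)&(H[...,1]>90))).astype(np.uint8); k=cv2.morphologyEx(k,cv2.MORPH_OPEN,np.ones((5,5),np.uint8))
n,l,s,_=cv2.connectedComponentsWithStats(k);k=(l==1+np.argmax(s[1:,4])).astype(np.uint8)
gen=lambda p:[(box(.046,.046,p[2],p[:2]),.006,.054),(circ(.03,p[:2]),.054,.072)]
p,f=fit(m,k,roi,gen,[.62,.21,1.08],[.005,.005,.1]); print("bottle",p[:2].round(4),np.degrees(p[2]).round(1),"res",f,k.sum()/16)
P=np.array([plane(m,u/K-.2,v/K-.2,.011)[:2] for u,v in [(432,198),(487,296),(392,349),(331,257)]])
print("tray",P.mean(0),[np.degrees(np.arctan2(*(P[(i+1)%4]-P[i])[::-1])).round(1)%90 for i in range(4)],[np.hypot(*(P[(i+1)%4]-P[i])).round(4) for i in range(4)],"cap",plane(m,408/K-.2,294/K-.2,.072)[:2])
E
python3 f4.py
```

```text
bottle [0.6209 0.211 ] 55.8 res 872.875 1366.75
tray [0.61930608 0.20793573] [np.float64(61.599999999999994), np.float64(61.900000000000006), np.float64(61.8), np.float64(60.7)] [np.float64(0.0861), np.float64(0.0866), np.float64(0.0878), np.float64(0.087)] cap [0.62208691 0.21191337]
```

```bash
sed -i 's/k=((H\[...,2\]<80)|((H\[...,0\]<22)&(H\[...,1\]>90)))/k=(((H[...,2]<115)\&(H[...,1]<75))|((H[...,0]<25)\&(H[...,1]>80)))/' f4.py; python3 f4.py
sed -i 's/k=((H\[...,2\]<75)|((H\[...,0\]<22)&(H\[...,1\]>110)))/k=(((H[...,2]<115)\&(H[...,1]<75))|((H[...,0]<25)\&(H[...,1]>80)))/' f3.py; python3 f3.py
```

```text
bottle [0.6205 0.2109] 56.5 res 178.5625 2063.0
tray [0.61930608 0.20793573] [np.float64(61.599999999999994), np.float64(61.900000000000006), np.float64(61.8), np.float64(60.7)] [np.float64(0.0861), np.float64(0.0866), np.float64(0.0878), np.float64(0.087)] cap [0.62208691 0.21191337]
[ 0.4322 -0.111 ] 28.4 res 242.75 2090.8125
[[0.4765, -0.0971], [0.4599, -0.0516], [0.3631, -0.1108], [0.4013, -0.1716]]
```

```bash
for f in f3 f4; do cat $f.py > g.py; cat >> g.py <<'E'
for Yd in ([24,28,31,33,36] if roi[2]==75 else [53,56,59,62,65]):
    q,r=fit(m,k,roi,lambda a:gen([a[0],a[1],np.radians(Yd)]),p[:2],[.004,.004]); print(Yd,q.round(4),round(r,1))
d=k.astype(int)*2+sil(m,gen(np.array([*q[:2],np.radians(Yd-3)])),4,roi); 
mm=cv2.erode(k,np.ones((13,13),np.uint8)); ct,_=cv2.findContours(k,0,1); ct=max(ct,key=cv2.contourArea); print(cv2.approxPolyDP(ct,6,True)[:,0].tolist())
E
python3 g.py|tail -6; done
python3 - <<'E'
import cv2,numpy as np
a=cv2.imread("pics/w8.png")[140:225,200:320];b=cv2.imread("pics/w5.png")[145:230,205:310]
c=cv2.resize(a,None,fx=6.5,fy=6.5,interpolation=cv2.INTER_CUBIC);cv2.imwrite("pics/z8.png",c);print(c.shape)
E
```

```text
24 [ 0.4321 -0.1106] 244.4
28 [ 0.432  -0.1112] 242.1
31 [ 0.4318 -0.1106] 251.8
33 [ 0.4318 -0.1103] 258.7
36 [ 0.4321 -0.1103] 292.8
[[181, 34], [62, 94], [37, 137], [42, 157], [121, 276], [163, 257], [161, 247], [192, 237], [197, 225], [198, 234], [262, 205], [243, 141]]
53 [0.6213 0.211 ] 210.6
56 [0.621  0.2117] 178.8
59 [0.6211 0.2109] 185.4
62 [0.6206 0.211 ] 198.8
65 [0.6207 0.2114] 237.1
[[186, 43], [62, 106], [44, 140], [49, 162], [124, 282], [267, 211], [248, 153]]
(552, 780, 3)
```

View pics/z8.png

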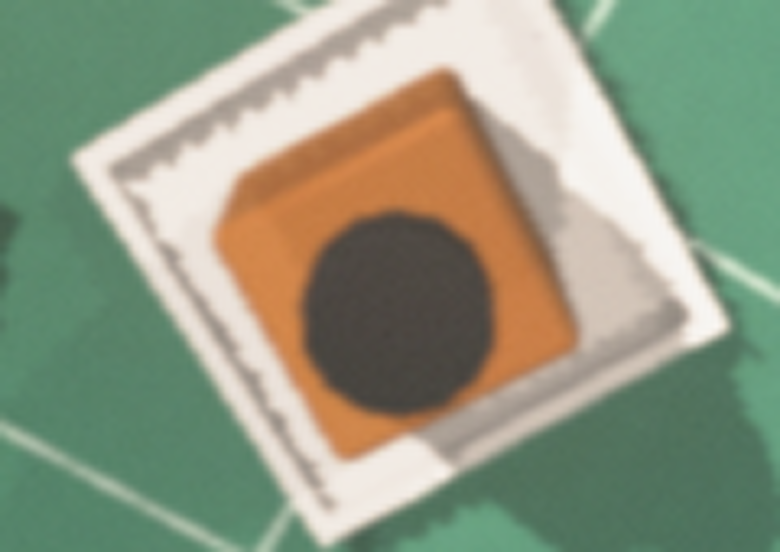

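Zoomed in, the bottle's top-face corners are (217,237), (345,462), (577,340) and (457,105), and the tray's corners are (75,157), (327,545) and (728,325).

```bash
python3 - <<'E'
from h import *
m,_=load("w8")
def q(pts,z):
    P=np.array([plane(m,200+(u+.5)/6.5-.5,140+(v+.5)/6.5-.5,z)[:2] for u,v in pts]); return P
for n,P in [("bottle",q([(217,237),(345,462),(577,340),(457,105)],.054)),("tray3",q([(75,157),(327,545),(728,325)],.011))]:
    e=np.diff(P,axis=0); print(n,P.mean(0).round(4),((P[0]+P[2])/2).round(4),[(np.hypot(*v).round(4),(np.degrees(np.arctan2(v[1],v[0]))%90).round(1)) for v in e])
P=q([(398,313)],.072);print("cap",P)
E
```

```text
bottle [0.6212 0.2113] [0.6212 0.2114] [(np.float64(0.0429), np.float64(58.5)), (np.float64(0.043), np.float64(60.1)), (np.float64(0.0428), np.float64(58.3))]
tray3 [0.5995 0.2027] [0.6194 0.2086] [(np.float64(0.0885), np.float64(61.3)), (np.float64(0.0876), np.float64(61.5))]
cap [[0.62222981 0.21212577]]
```

The bottle sits about 3.5 mm too far along the tray's x. I'll grasp it again and shift it back.

drive_tool:
  deltas:
    - {"gripper": 0, "offset": [0, 0, 0.02], "angular": [0, 0, -0.18]}
    - {"gripper": 0, "offset": [0, 0, 0.04], "angular": [0, 0, -0.36]}
    - {"gripper": 0, "offset": [0, 0, 0.06], "angular": [0, 0, -0.54]}
    - {"gripper": 0, "offset": [0, 0, 0.075], "angular": [0, 0, -0.673]}
    - {"gripper": 0, "offset": [0, 0, 0.085], "angular": [0, 0, -0.673]}

```text
t: 13.05
eef_pos: [0.6196, 0.2108, 0.1605]
tool_rot: [-0.0, 0.858, 0.514, -0.001]
contact_force: [0.3, 0.3, 0.7]
gripper_width: 1.002
grasp_force: 0.0
```

drive_tool:
  deltas:
    - {"gripper": 0, "offset": [0, 0, 0.025], "angular": [0, 0, 0]}
    - {"gripper": 0, "offset": [0, 0, 0.05], "angular": [0, 0, 0]}
    - {"gripper": 0, "offset": [0, 0, 0.068], "angular": [0, 0, 0]}
    - {"gripper": 0, "offset": [0, 0, 0.0735], "angular": [0, 0, 0]}
    - {"gripper": 0, "offset": [0, 0, 0.0735], "angular": [0, 0, 0]}

```text
t: 13.55
eef_pos: [0.62, 0.2114, 0.0883]
tool_rot: [-0.0, 0.859, 0.512, -0.001]
contact_force: [-0.4, -0.3, -0.5]
gripper_width: 1.004
grasp_force: 0.0
```

drive_tool:
  deltas:
    - {"gripper": 100, "offset": [0, 0, 0], "angular": [0, 0, 0]}
    - {"gripper": 255, "offset": [0, 0, 0], "angular": [0, 0, 0]}
    - {"gripper": 255, "offset": [0, 0, 0], "angular": [0, 0, 0]}
    - {"gripper": 255, "offset": [0, 0, 0], "angular": [0, 0, 0]}
    - {"gripper": 255, "offset": [0, 0, 0], "angular": [0, 0, 0]}

```text
t: 14.05
eef_pos: [0.6209, 0.2117, 0.0903]
tool_rot: [0.0, 0.859, 0.512, 0.001]
contact_force: [-0.9, -0.1, 6.1]
gripper_width: 0.541
grasp_force: 36.1
```

drive_tool:
  deltas:
    - {"gripper": 255, "offset": [0, 0, 0], "angular": [0, 0, 0]}
    - {"gripper": 255, "offset": [0, 0, -0.004], "angular": [0, 0, 0]}
    - {"gripper": 255, "offset": [0, 0, -0.004], "angular": [0, 0, 0]}
    - {"gripper": 255, "offset": [-0.003, 0, -0.004], "angular": [0, 0, 0]}
    - {"gripper": 255, "offset": [-0.003, 0, -0.004], "angular": [0, 0, 0]}

```text
t: 14.55
eef_pos: [0.6183, 0.208, 0.0925]
tool_rot: [0.0, 0.859, 0.512, -0.001]
contact_force: [-0.1, -0.2, -2.0]
gripper_width: 0.543
grasp_force: 35.5
```

```bash
python3 - <<'E'
from h import *
optics.read_camera("wrist");o=bot.get_obs();w=o["tool_rot"];print(o["t"],o["eef_pos"],np.degrees(2*np.arctan2(w[2],w[1])),o["gripper_width"],o["contact_force"])
E
```

```text
14.6 [0.61847281 0.2081986  0.09252288] 61.61540693888911 0.5409881418641438 [-0.16336193  0.29284856 -0.71903273]
```

drive_tool:
  deltas:
    - {"gripper": 255, "offset": [0, 0, 0.0025], "angular": [0, 0, 0]}
    - {"gripper": 255, "offset": [0, 0, 0.003], "angular": [0, 0, 0]}
    - {"gripper": 120, "offset": [0, 0, 0.003], "angular": [0, 0, 0]}
    - {"gripper": 0, "offset": [0, 0, 0.003], "angular": [0, 0, 0]}
    - {"gripper": 0, "offset": [0, 0, 0.003], "angular": [0, 0, 0]}

```text
t: 15.1
eef_pos: [0.6188, 0.2089, 0.0898]
tool_rot: [-0.0, 0.859, 0.512, 0.0]
contact_force: [-0.8, 0.2, -0.1]
gripper_width: 0.862
grasp_force: 0.0
```

drive_tool:
  deltas:
    - {"gripper": 0, "offset": [0, 0, -0.02], "angular": [0, 0, 0]}
    - {"gripper": 0, "offset": [0, 0, -0.06], "angular": [0, 0, 0.17]}
    - {"gripper": 0, "offset": [0, 0, -0.1], "angular": [0, 0, 0.34]}
    - {"gripper": 0, "offset": [0, 0, -0.14], "angular": [0, 0, 0.51]}
    - {"gripper": 0, "offset": [0, 0, -0.15], "angular": [0, 0, 0.684]}

```text
t: 15.6
eef_pos: [0.6207, 0.21, 0.2452]
tool_rot: [-0.001, 0.965, 0.263, 0.004]
contact_force: [-0.2, 0.5, 1.0]
gripper_width: 0.999
grasp_force: 0.0
```

```bash
python3 - <<'E'
from h import *
optics.read_camera("wrist");snap("w9");o=bot.get_obs();print(o["eef_pos"])
E
```

```text
[0.61979226 0.20957139 0.24255019]
```

drive_tool:
  deltas:
    - {"gripper": 0, "offset": [-0.023, 0.035, 0], "angular": [0, 0, 0.137]}
    - {"gripper": 0, "offset": [-0.046, 0.07, 0], "angular": [0, 0, 0.274]}
    - {"gripper": 0, "offset": [-0.069, 0.105, 0], "angular": [0, 0, 0.41]}
    - {"gripper": 0, "offset": [-0.092, 0.14, 0], "angular": [0, 0, 0.547]}
    - {"gripper": 0, "offset": [-0.115, 0.176, 0], "angular": [0, 0, 0.684]}

```text
t: 16.2
eef_pos: [0.6092, -0.0029, 0.2381]
tool_rot: [0.0, 1.0, 0.001, -0.001]
contact_force: [-0.3, -0.4, -0.7]
gripper_width: 0.997
grasp_force: 0.0
```

drive_tool:
  deltas:
    - {"gripper": 0, "offset": [-0.002, 0.045, 0], "angular": [0, 0, 0]}
    - {"gripper": 0, "offset": [-0.005, 0.09, 0], "angular": [0, 0, 0]}
    - {"gripper": 0, "offset": [-0.008, 0.135, 0], "angular": [0, 0, 0]}
    - {"gripper": 0, "offset": [-0.01, 0.18, 0], "angular": [0, 0, 0]}
    - {"gripper": 0, "offset": [-0.01, 0.212, 0], "angular": [0, 0, 0]}

```text
t: 16.7
eef_pos: [0.5988, -0.2172, 0.2379]
tool_rot: [0.0, 1.0, 0.001, -0.002]
contact_force: [-0.2, -0.4, -1.2]
gripper_width: 0.996
grasp_force: 0.0
```

```bash
sed 's/"w8"/"w9"/' f4.py > f5.py; python3 f5.py | grep bottle; python3 - <<'E'
from h import *
optics.read_camera("wrist");m,im=snap("w10");o=bot.get_obs();w=o["tool_rot"];print(o["eef_pos"],np.degrees(2*np.arctan2(w[2],w[1])))
# cap of tin: dark low-sat blob
u,v=proj(m,[[.615,-.2137,.086]])[0]; print(u,v)
x,y=int(u)-30,int(v)-30; c=im[y:y+60,x:x+60]; H=cv2.cvtColor(c,cv2.COLOR_BGR2HSV); k=((H[...,2]<110)&(H[...,1]<75)).astype(np.uint8)
n,l,s,ce=cv2.connectedComponentsWithStats(k); i=1+np.argmax(s[1:,4]); print(s[i],ce[i], "cap",plane(m,ce[i][0]+x,ce[i][1]+y,.086))
cv2.imwrite("pics/z10.png",cv2.resize(im[90:290,160:360],(600,600),interpolation=cv2.INTER_CUBIC))
E
```

```text
bottle [0.6191 0.208 ] 58.1 res 185.9375 2101.4375
[ 0.5983647  -0.22030818  0.23787131] -0.20333872142613746
248.18373683991823 178.67107172989466
[ 22  18  21  23 382] [31.94240838 28.93193717] cap [ 0.61654317 -0.21524846  0.086     ]
```

The bottle now measures (.6191,.208), against the tray centre at (.6195,.208). The cap puts the tin's centre at (.600,-.2145), with a yaw near 0. I'll grasp it.

drive_tool:
  deltas:
    - {"gripper": 0, "offset": [0.002, -0.006, 0.03], "angular": [0, 0, 0]}
    - {"gripper": 0, "offset": [0.002, -0.006, 0.065], "angular": [0, 0, 0]}
    - {"gripper": 0, "offset": [0.002, -0.006, 0.1], "angular": [0, 0, 0]}
    - {"gripper": 0, "offset": [0.002, -0.006, 0.13], "angular": [0, 0, 0]}
    - {"gripper": 0, "offset": [0.002, -0.006, 0.136], "angular": [0, 0, 0]}

```text
t: 17.3
eef_pos: [0.5995, -0.2055, 0.0988]
tool_rot: [-0.001, 1.0, 0.003, -0.004]
contact_force: [-0.8, 0.3, -0.1]
gripper_width: 0.999
grasp_force: 0.0
```

drive_tool:
  deltas:
    - {"gripper": 0, "offset": [0, 0, 0], "angular": [0, 0, 0]}
    - {"gripper": 120, "offset": [0, 0, 0], "angular": [0, 0, 0]}
    - {"gripper": 255, "offset": [0, 0, 0], "angular": [0, 0, 0]}
    - {"gripper": 255, "offset": [0, 0, 0], "angular": [0, 0, 0]}
    - {"gripper": 255, "offset": [0, 0, 0], "angular": [0, 0, 0]}
  grip_force: 35

```text
t: 17.8
eef_pos: [0.6034, -0.208, 0.1054]
tool_rot: [0.001, 1.0, 0.001, 0.001]
contact_force: [-0.5, -1.9, 6.1]
gripper_width: 0.396
grasp_force: 36.0
```

drive_tool:
  deltas:
    - {"gripper": 255, "offset": [0, 0, 0], "angular": [0, 0, 0]}
    - {"gripper": 255, "offset": [0, 0, 0], "angular": [0, 0, 0]}
    - {"gripper": 255, "offset": [0, 0, 0], "angular": [0, 0, 0]}
    - {"gripper": 255, "offset": [0, 0, 0], "angular": [0, 0, 0]}

```text
t: 18.2
eef_pos: [0.6034, -0.208, 0.1054]
tool_rot: [0.001, 1.0, 0.001, 0.001]
contact_force: [-0.8, -1.2, 5.9]
gripper_width: 0.397
grasp_force: 36.0
```

drive_tool:
  deltas:
    - {"gripper": 255, "offset": [0, 0, -0.02], "angular": [0, 0, 0]}
    - {"gripper": 255, "offset": [0, 0, -0.045], "angular": [0, 0, 0]}
    - {"gripper": 255, "offset": [-0.02, -0.011, -0.06], "angular": [0, 0, 0]}
    - {"gripper": 255, "offset": [-0.045, -0.025, -0.06], "angular": [0, 0, 0]}
    - {"gripper": 255, "offset": [-0.08, -0.045, -0.06], "angular": [0, 0, 0]}

```text
t: 18.7
eef_pos: [0.5229, -0.1625, 0.1647]
tool_rot: [0.0, 1.0, 0.0, 0.001]
contact_force: [-0.2, 0.6, -1.2]
gripper_width: 0.393
grasp_force: 35.1
```

drive_tool:
  deltas:
    - {"gripper": 255, "offset": [-0.03, -0.017, 0], "angular": [0, 0, -0.15]}
    - {"gripper": 255, "offset": [-0.06, -0.034, 0], "angular": [0, 0, -0.3]}
    - {"gripper": 255, "offset": [-0.08, -0.046, 0], "angular": [0, 0, -0.45]}
    - {"gripper": 255, "offset": [-0.089, -0.051, 0], "angular": [0, 0, -0.6]}
    - {"gripper": 255, "offset": [-0.089, -0.051, 0], "angular": [0, 0, -0.722]}

```text
t: 19.2
eef_pos: [0.4315, -0.1106, 0.1639]
tool_rot: [-0.0, 0.959, 0.283, -0.001]
contact_force: [0.3, -0.9, -1.8]
gripper_width: 0.392
grasp_force: 35.1
```

drive_tool:
  deltas:
    - {"gripper": 255, "offset": [0, 0, 0], "angular": [0, 0, 0]}
    - {"gripper": 255, "offset": [0, 0, 0], "angular": [0, 0, 0]}
    - {"gripper": 255, "offset": [0, 0, 0], "angular": [0, 0, 0]}

```text
t: 19.5
eef_pos: [0.4337, -0.1117, 0.1639]
tool_rot: [0.0, 0.96, 0.279, 0.0]
contact_force: [0.5, -0.3, -1.8]
gripper_width: 0.392
grasp_force: 35.1
```

```bash
python3 - <<'E'
from h import *
optics.read_camera("wrist");m,im=snap("w11");o=bot.get_obs();w=o["tool_rot"];print(o["t"],o["eef_pos"],np.degrees(2*np.arctan2(w[2],w[1])),o["gripper_width"])
cv2.imwrite("pics/z11.png",cv2.resize(im[90:384,160:360],(540,794)[:1]+(600,) if 0 else (408,600),interpolation=cv2.INTER_CUBIC))
# tray outline prediction vs. picture: brightness edges along tray long and short axes
y=np.radians(32.6);X=np.array([np.cos(y),np.sin(y)]);Y=np.array([X[1],-X[0]]);C=np.array([.4319,-.1135])
g=im.astype(int)
def prof(dirv,off,lo,hi):
    s=np.arange(lo,hi,.0005); P=np.c_[C+np.outer(s,dirv)+off,np.full(len(s),.011)]; uv=proj(m,P).astype(np.float32)
    v=cv2.remap(im[...,2],uv[:,0].reshape(1,-1),uv[:,1].reshape(1,-1),cv2.INTER_LINEAR)[0].astype(float); d=np.diff(cv2.GaussianBlur(v.reshape(1,-1),(9,1),2)[0]); return s,d
for n,d,o2,lo,hi in [("front",X,0*Y,.045,.07),("front+",X,.02*Y,.045,.07),("front-",X,-.02*Y,.045,.07),("right",Y,.04*X,.025,.05),("right",Y,.03*X,.025,.05),("left",-Y,.04*X,.025,.05),("left",-Y,.03*X,.025,.05)]:
    s,dd=prof(d,o2,lo,hi); i=np.argmin(dd); print(n,s[i].round(4),dd[i].round(1))
E
```

```text
19.6 [ 0.43366485 -0.11162838  0.16386857] 32.49200022540556 0.39315439269029856
front 0.0565 -21.1
front+ 0.047 -14.4
front- 0.0565 -24.4
right 0.0355 -24.6
right 0.035 -24.6
left 0.039 -23.9
left 0.039 -23.0
```

```bash
python3 - <<'E'
from h import *
m,im=load("w11"); o=bot.get_obs(); t=o["eef_pos"]; y=np.radians(32.5);X=np.array([np.cos(y),np.sin(y)]);Y=np.array([X[1],-X[0]])
def pr(z,a,b):
    P=np.r_[t[:2]+a*X+b*Y,z]; u=proj(m,[P])[0].astype(np.float32); return int(cv2.remap(im[...,2],u[:1].reshape(1,1),u[1:].reshape(1,1),1)[0,0])
print("x profile cap z", [(a,pr(.1445,a/1000,0)) for a in range(6,44,2)])
print("y profile cap z @13", [(b,pr(.1445,.013,b/1000)) for b in range(-16,17,2)])
print("x body top z b=-8", [(a,pr(.1305,a/1000,-.008)) for a in range(16,44,2)])
print("x base b=0", [(a,pr(.0645,a/1000,0)) for a in range(16,60,2)])
E
```

```text
x profile cap z [(6, 56), (8, 58), (10, 57), (12, 53), (14, 55), (16, 57), (18, 57), (20, 60), (22, 59), (24, 61), (26, 61), (28, 182), (30, 198), (32, 212), (34, 187), (36, 173), (38, 174), (40, 172), (42, 174)]
y profile cap z @13 [(-16, 44), (-14, 69), (-12, 136), (-10, 141), (-8, 52), (-6, 54), (-4, 52), (-2, 54), (0, 54), (2, 53), (4, 55), (6, 53), (8, 54), (10, 89), (12, 140), (14, 122), (16, 52)]
x body top z b=-8 [(16, 169), (18, 198), (20, 196), (22, 194), (24, 201), (26, 220), (28, 188), (30, 178), (32, 179), (34, 178), (36, 179), (38, 179), (40, 178), (42, 178)]
x base b=0 [(16, 174), (18, 174), (20, 175), (22, 174), (24, 174), (26, 210), (28, 238), (30, 238), (32, 238), (34, 238), (36, 236), (38, 224), (40, 222), (42, 222), (44, 221), (46, 222), (48, 222), (50, 222), (52, 171), (54, 134), (56, 215), (58, 210)]
```

View pics/z11.png

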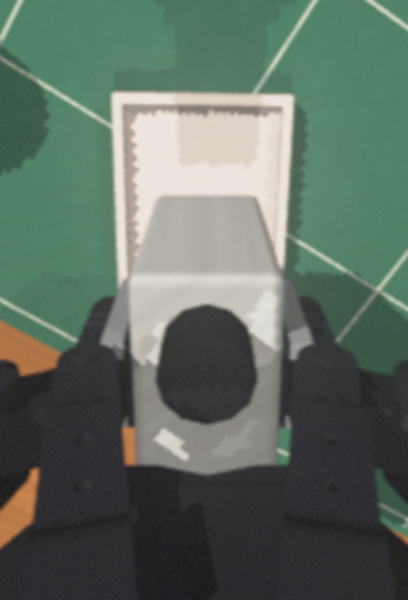

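The held tin is in line with the oblong tray. The tray's far edge runs from (113,95) to (294,95), and the tin's base front edge from (160,197) to (253,197). I apply a +2.5 mm / -1.5 mm correction and lower.

drive_tool:
  deltas:
    - {"gripper": 255, "offset": [0.0025, -0.0015, 0.02], "angular": [0, 0, 0]}
    - {"gripper": 255, "offset": [0.0025, -0.0015, 0.04], "angular": [0, 0, 0]}
    - {"gripper": 255, "offset": [0.0025, -0.0015, 0.05], "angular": [0, 0, 0]}
    - {"gripper": 255, "offset": [0.0025, -0.0015, 0.053], "angular": [0, 0, 0]}
    - {"gripper": 255, "offset": [0.0025, -0.0015, 0.053], "angular": [0, 0, 0]}

```text
t: 20.1
eef_pos: [0.4347, -0.1089, 0.1108]
tool_rot: [-0.0, 0.96, 0.28, -0.0]
contact_force: [-0.6, -0.2, -1.0]
gripper_width: 0.395
grasp_force: 35.1
```

drive_tool:
  deltas:
    - {"gripper": 255, "offset": [0, 0, 0], "angular": [0, 0, 0]}
    - {"gripper": 255, "offset": [0, 0, 0], "angular": [0, 0, 0]}
    - {"gripper": 255, "offset": [0, 0, 0], "angular": [0, 0, 0]}

```text
t: 20.4
eef_pos: [0.4351, -0.109, 0.1114]
tool_rot: [0.0, 0.96, 0.28, 0.0]
contact_force: [0.1, 0.6, -1.8]
gripper_width: 0.394
grasp_force: 35.1
```

```bash
python3 - <<'E'
from h import *
optics.read_camera("wrist");m,im=snap("w12");o=bot.get_obs();w=o["tool_rot"];t=o["eef_pos"];print(o["t"],t,np.degrees(2*np.arctan2(w[2],w[1])),o["contact_force"])
y=np.radians(32.5);X=np.array([np.cos(y),np.sin(y)]);Y=np.array([X[1],-X[0]])
def line(p,d,z,lo,hi,ch=2):
    s=np.arange(lo,hi,.0005); P=np.c_[p+np.outer(s,d),np.full(len(s),z)]; uv=proj(m,P).astype(np.float32)
    v=cv2.remap(im[...,ch],uv[:,0].reshape(1,-1),uv[:,1].reshape(1,-1),1)[0].astype(float); return s,cv2.GaussianBlur(v.reshape(1,-1),(5,1),1)[0]
zb=t[2]-.1054+.006; c=t[:2]
def e(n,p,d,z,lo,hi,sg):
    s,v=line(p,d,z,lo,hi); g=sg*np.diff(v); i=np.argmax(g); print(n,(s[i]*1000).round(1),g[i].round(1))
for b in(-.02,0,.02): e("tray front",c+b*Y,X,.011,.045,.07,-1)
for a in(.03,.04,.048): e("tray right",c+a*X,Y,.011,.025,.05,-1); e("tray left",c+a*X,-Y,.011,.025,.05,-1)
for b in(-.008,0,.008): e("tin base front",c+b*Y,X,zb,.018,.036,1)
E
```

```text
20.5 [ 0.43495391 -0.10901798  0.11127344] 32.560025755374824 [-0.05658545  0.46020446 -1.37608307]
tray front 52.0 36.3
tray front 52.0 31.7
tray front 51.5 33.1
tray right 37.5 40.3
tray left 37.0 37.2
tray right 37.5 42.5
tray left 36.5 21.1
tray right 37.5 39.9
tray left 36.5 35.6
tin base front 25.5 7.6
tin base front 26.0 9.3
tin base front 26.0 9.5
```

drive_tool:
  deltas:
    - {"gripper": 255, "offset": [0.001, 0, 0], "angular": [0, 0, 0]}
    - {"gripper": 255, "offset": [0.001, 0, 0.002], "angular": [0, 0, 0]}
    - {"gripper": 255, "offset": [0.001, 0, 0.004], "angular": [0, 0, 0]}
    - {"gripper": 255, "offset": [0.001, 0, 0.0055], "angular": [0, 0, 0]}
    - {"gripper": 255, "offset": [0.001, 0, 0.0055], "angular": [0, 0, 0]}

```text
t: 21.0
eef_pos: [0.4355, -0.1083, 0.1053]
tool_rot: [-0.0, 0.96, 0.28, -0.0]
contact_force: [-1.0, 0.6, 1.2]
gripper_width: 0.396
grasp_force: 35.3
```

drive_tool:
  deltas:
    - {"gripper": 255, "offset": [0, 0, 0], "angular": [0, 0, 0]}
    - {"gripper": 255, "offset": [0, 0, 0], "angular": [0, 0, 0]}

```text
t: 21.2
eef_pos: [0.4355, -0.1084, 0.1054]
tool_rot: [-0.0, 0.96, 0.28, -0.0]
contact_force: [-1.3, 0.7, 1.3]
gripper_width: 0.391
grasp_force: 35.3
```

drive_tool:
  deltas:
    - {"gripper": 150, "offset": [0, 0, 0], "angular": [0, 0, 0]}
    - {"gripper": 0, "offset": [0, 0, 0], "angular": [0, 0, 0]}
    - {"gripper": 0, "offset": [0, 0, 0], "angular": [0, 0, 0]}
    - {"gripper": 0, "offset": [0, 0, 0], "angular": [0, 0, 0]}
    - {"gripper": 0, "offset": [0, 0, -0.02], "angular": [0, 0, 0]}

```text
t: 21.7
eef_pos: [0.4343, -0.1081, 0.124]
tool_rot: [-0.001, 0.96, 0.281, -0.002]
contact_force: [0.5, 0.3, 0.5]
gripper_width: 1.001
grasp_force: 0.0
```

drive_tool:
  deltas:
    - {"gripper": 0, "offset": [0, 0, -0.04], "angular": [0, 0, 0]}
    - {"gripper": 0, "offset": [0, 0, -0.08], "angular": [0, 0, 0.18]}
    - {"gripper": 0, "offset": [0, 0, -0.12], "angular": [0, 0, 0.36]}
    - {"gripper": 0, "offset": [0, 0, -0.12], "angular": [0, 0, 0.54]}
    - {"gripper": 0, "offset": [0, 0, -0.12], "angular": [0, 0, 0.722]}

```text
t: 22.2
eef_pos: [0.4363, -0.1085, 0.247]
tool_rot: [0.0, 1.0, -0.002, 0.002]
contact_force: [-1.1, -0.0, -0.8]
gripper_width: 1.0
grasp_force: 0.0
```

drive_tool:
  deltas:
    - {"gripper": 0, "offset": [0, 0, 0], "angular": [0, 0, 0]}
    - {"gripper": 0, "offset": [0, 0, 0], "angular": [0, 0, 0]}

```text
t: 22.4
eef_pos: [0.4354, -0.1083, 0.2452]
tool_rot: [0.0, 1.0, 0.003, -0.0]
contact_force: [0.0, 0.6, -0.1]
gripper_width: 0.998
grasp_force: 0.0
```

```bash
python3 - <<'E'
from h import *
optics.read_camera("wrist");m,im=snap("w13");o=bot.get_obs();w=o["tool_rot"];t=o["eef_pos"];print(o["t"],t,np.degrees(2*np.arctan2(w[2],w[1])))
# tin cap
x,y=[int(a)-30 for a in proj(m,[[.445,-.105,.086]])[0]]; H=cv2.cvtColor(im[y:y+60,x:x+60],cv2.COLOR_BGR2HSV); k=((H[...,2]<110)&(H[...,1]<75)).astype(np.uint8)
n,l,s,ce=cv2.connectedComponentsWithStats(k); i=1+np.argmax(s[1:,4]); print(s[i]); print("cap",plane(m,ce[i][0]+x,ce[i][1]+y,.086))
# tray outline edges along normals, least squares
def edges(C,yw,lx,ly,z):
    X=np.array([np.cos(yw),np.sin(yw)]);Y=np.array([-X[1],X[0]]);r=[]
    for d,h,q,l in((X,lx/2,Y,ly/2),(-X,lx/2,Y,ly/2),(Y,ly/2,X,lx/2),(-Y,ly/2,X,lx/2)):
        for b in np.linspace(-.75,.75,9)*l:
            s=np.arange(-.01,.01,.0005);P=np.c_[C+b*q+np.outer(h+s,d),np.full(len(s),z)];uv=proj(m,P).astype(np.float32)
            v=cv2.GaussianBlur(cv2.remap(im[...,2],uv[:,:1],uv[:,1:],1).astype(float),(1,5),1)[:,0];g=-np.diff(v);j=np.argmax(g)
            if g[j]>6:r.append((d@X,d@Y,b,s[j]))
    r=np.array(r)
    for nm,sel in(("+x",r[:,0]>.5),("-x",r[:,0]<-.5),("+y",r[:,1]>.5),("-y",r[:,1]<-.5)):
        q=r[sel]; print(nm,len(q),(1000*np.median(q[:,3])).round(1) if len(q) else None, np.degrees(np.polyfit(q[:,2],q[:,3],1)[0]).round(2) if len(q)>4 else "")
edges(np.array([.4315,-.1120]),np.radians(32.6),.112,.074,.011)
E
```

```text
22.5 [ 0.43545458 -0.10831345  0.24510557] 0.2472127003209568
[ 19  18  21  23 372]
cap [ 0.44684143 -0.10326677  0.086     ]
+x 9 -0.5 1.17
-x 9 1.0 -0.55
+y 9 1.5 -1.36
-y 9 -1.0 1.32
```

The tin is placed to about 1.5 mm. The last move is the cup to the round tray.

drive_tool:
  deltas:
    - {"gripper": 0, "offset": [0.001, -0.04, 0], "angular": [0, 0, 0]}
    - {"gripper": 0, "offset": [0.003, -0.085, 0], "angular": [0, 0, 0]}
    - {"gripper": 0, "offset": [0.005, -0.13, 0], "angular": [0, 0, 0]}
    - {"gripper": 0, "offset": [0.007, -0.17, 0], "angular": [0, 0, 0]}
    - {"gripper": 0, "offset": [0.007, -0.193, 0], "angular": [0, 0, 0]}

```text
t: 23.0
eef_pos: [0.4422, 0.0881, 0.2453]
tool_rot: [-0.001, 1.0, 0.004, 0.0]
contact_force: [0.8, -0.5, 0.1]
gripper_width: 1.0
grasp_force: 0.0
```

drive_tool:
  deltas:
    - {"gripper": 0, "offset": [0, 0, 0], "angular": [0, 0, 0]}
    - {"gripper": 0, "offset": [0, 0, 0.03], "angular": [0, 0, 0]}
    - {"gripper": 0, "offset": [0, 0, 0.065], "angular": [0, 0, 0]}
    - {"gripper": 0, "offset": [0, 0, 0.08], "angular": [0, 0, 0]}
    - {"gripper": 0, "offset": [0, 0, 0.08], "angular": [0, 0, 0]}

```text
t: 23.5
eef_pos: [0.4408, 0.0832, 0.1632]
tool_rot: [0.001, 1.0, 0.001, -0.003]
contact_force: [-0.8, -1.3, -0.6]
gripper_width: 0.999
grasp_force: 0.0
```

```bash
python3 - <<'E'
from h import *
optics.read_camera("wrist");m,im=snap("w14");o=bot.get_obs();t=o["eef_pos"];print(o["t"],t)
# cup inner rim: dark-ish grey disc; ring fit of outer edge at z=.078 by max brightness ring, min inside
g=cv2.GaussianBlur(im[...,1],(3,3),0).astype(np.float32)
def ring(c,d):
    uv=proj(m,np.c_[circ(d,c),np.full(48,.078)]).astype(np.float32); return cv2.remap(g,uv[:,:1],uv[:,1:],1)[:,0]
sc=lambda c:-(ring(c,.052)-.5*ring(c,.044)-.5*ring(c,.060)).mean()
best=min(((sc((x,y)),x,y) for x in np.arange(.43,.456,.001) for y in np.arange(.072,.098,.001)));print(best)
E
```

```text
23.6 [0.44249934 0.08400649 0.16552206]
(np.float32(-87.11112), np.float64(0.441), np.float64(0.085))
```

drive_tool:
  deltas:
    - {"gripper": 0, "offset": [-0.001, 0, 0.02], "angular": [0, 0, 0]}
    - {"gripper": 0, "offset": [-0.001, 0, 0.04], "angular": [0, 0, 0]}
    - {"gripper": 0, "offset": [-0.001, 0, 0.06], "angular": [0, 0, 0]}
    - {"gripper": 0, "offset": [-0.001, 0, 0.0615], "angular": [0, 0, 0]}
    - {"gripper": 0, "offset": [-0.001, 0, 0.0615], "angular": [0, 0, 0]}

```text
t: 24.1
eef_pos: [0.4419, 0.0845, 0.1047]
tool_rot: [-0.0, 1.0, 0.001, 0.0]
contact_force: [0.1, 0.3, 0.8]
gripper_width: 1.0
grasp_force: 0.0
```

drive_tool:
  deltas:
    - {"gripper": 100, "offset": [0, 0, 0], "angular": [0, 0, 0]}
    - {"gripper": 255, "offset": [0, 0, 0], "angular": [0, 0, 0]}
    - {"gripper": 255, "offset": [0, 0, 0], "angular": [0, 0, 0]}
    - {"gripper": 255, "offset": [0, 0, 0], "angular": [0, 0, 0]}
    - {"gripper": 255, "offset": [0, 0, 0], "angular": [0, 0, 0]}
  grip_force: 25

```text
t: 24.6
eef_pos: [0.4421, 0.0847, 0.1052]
tool_rot: [-0.0, 1.0, 0.001, 0.001]
contact_force: [-1.3, -0.1, 8.2]
gripper_width: 0.66
grasp_force: 25.1
```

drive_tool:
  deltas:
    - {"gripper": 255, "offset": [0, 0, 0], "angular": [0, 0, 0]}
    - {"gripper": 255, "offset": [0, 0, 0], "angular": [0, 0, 0]}

```text
t: 24.8
eef_pos: [0.4421, 0.0848, 0.1051]
tool_rot: [-0.0, 1.0, 0.001, 0.001]
contact_force: [-1.1, -0.3, 7.8]
gripper_width: 0.658
grasp_force: 25.1
```

drive_tool:
  deltas:
    - {"gripper": 255, "offset": [0, 0, -0.02], "angular": [0, 0, 0]}
    - {"gripper": 255, "offset": [0, 0, -0.055], "angular": [0, 0, 0]}
    - {"gripper": 255, "offset": [0, 0, -0.09], "angular": [0, 0, 0]}
    - {"gripper": 255, "offset": [0.01, 0.018, -0.09], "angular": [0, 0, 0]}
    - {"gripper": 255, "offset": [0.03, 0.054, -0.09], "angular": [0, 0, 0]}

```text
t: 25.3
eef_pos: [0.4717, 0.0328, 0.196]
tool_rot: [-0.001, 1.0, 0.004, 0.002]
contact_force: [-0.1, 0.6, -1.2]
gripper_width: 0.66
grasp_force: 27.2
```

drive_tool:
  deltas:
    - {"gripper": 255, "offset": [0.02, 0.036, 0], "angular": [0, 0, 0]}
    - {"gripper": 255, "offset": [0.041, 0.075, 0], "angular": [0, 0, 0]}
    - {"gripper": 255, "offset": [0.062, 0.114, 0], "angular": [0, 0, 0]}
    - {"gripper": 255, "offset": [0.083, 0.153, 0], "angular": [0, 0, 0]}
    - {"gripper": 255, "offset": [0.104, 0.19, 0], "angular": [0, 0, 0]}

```text
t: 25.8
eef_pos: [0.5761, -0.1613, 0.1945]
tool_rot: [0.0, 1.0, 0.0, 0.0]
contact_force: [-0.1, 0.2, -0.3]
gripper_width: 0.659
grasp_force: 27.2
```

drive_tool:
  deltas:
    - {"gripper": 255, "offset": [0.016, 0.03, 0], "angular": [0, 0, 0]}
    - {"gripper": 255, "offset": [0.029, 0.054, 0], "angular": [0, 0, 0]}
    - {"gripper": 255, "offset": [0.029, 0.054, 0.02], "angular": [0, 0, 0]}
    - {"gripper": 255, "offset": [0.029, 0.054, 0.02], "angular": [0, 0, 0]}
    - {"gripper": 255, "offset": [0.029, 0.054, 0.02], "angular": [0, 0, 0]}

```text
t: 26.3
eef_pos: [0.6043, -0.2123, 0.1739]
tool_rot: [-0.0, 1.0, 0.001, -0.001]
contact_force: [-0.0, 0.1, -0.7]
gripper_width: 0.664
grasp_force: 27.2
```

```bash
cat > rt.py <<'E'
from h import *
from scipy.optimize import least_squares
def tray(m,im,C,lo=-1,fr=None):
    "edge points of the round tray's outer rim, circle fit in plane z=.011"
    pts=[]
    for a in np.radians(np.arange(-180,180,4)):
        d=np.array([np.cos(a),np.sin(a)]); s=np.arange(.042,.062,.0005); P=np.c_[C+np.outer(s,d),np.full(len(s),.011)]; uv=proj(m,P).astype(np.float32)
        if uv.min()<2 or uv[:,0].max()>509 or uv[:,1].max()>381: continue
        v=cv2.remap(im,uv[:,:1],uv[:,1:],1)[:,0].astype(float); w=cv2.GaussianBlur(v[:,2:3].copy(),(1,5),1)[:,0]; g=-np.diff(w); j=np.argmax(g)
        out=v[min(j+6,len(v)-1)]
        if g[j]>8 and out[1]>out[2]+15: pts.append(C+s[j]*d)   # beyond the rim: green mat
    pts=np.array(pts); r=least_squares(lambda p:np.hypot(*(pts-p[:2]).T)-.052,C,loss="soft_l1",f_scale=.001); return r.x,len(pts),np.std(r.fun)
if __name__=="__main__":
    optics.read_camera("wrist");m,im=snap("w15");o=bot.get_obs();t=o["eef_pos"];print(o["t"],t,o["gripper_width"])
    print("now",tray(m,im,np.array([.604,-.213]))); m,im=load("w2"); print("w2",tray(m,im,np.array([.604,-.213])))
E
python3 rt.py
```

```text
26.4 [ 0.6049813  -0.21219727  0.17484986] 0.660078753098895
now (array([ 0.60276206, -0.21309586]), 63, np.float64(0.00034600626008786536))
w2 (array([ 0.60299239, -0.21307346]), 90, np.float64(0.0003371800317100526))
```

drive_tool:
  deltas:
    - {"gripper": 255, "offset": [-0.001, 0.001, 0.025], "angular": [0, 0, 0]}
    - {"gripper": 255, "offset": [-0.001, 0.001, 0.05], "angular": [0, 0, 0]}
    - {"gripper": 255, "offset": [-0.001, 0.001, 0.063], "angular": [0, 0, 0]}
    - {"gripper": 255, "offset": [-0.001, 0.001, 0.066], "angular": [0, 0, 0]}
    - {"gripper": 255, "offset": [-0.001, 0.001, 0.066], "angular": [0, 0, 0]}

```text
t: 26.9
eef_pos: [0.6041, -0.2139, 0.1083]
tool_rot: [-0.0, 1.0, 0.001, 0.0]
contact_force: [1.2, 0.2, 0.0]
gripper_width: 0.662
grasp_force: 27.2
```

drive_tool:
  deltas:
    - {"gripper": 255, "offset": [0, 0, 0], "angular": [0, 0, 0]}
    - {"gripper": 255, "offset": [0, 0, 0.002], "angular": [0, 0, 0]}
    - {"gripper": 255, "offset": [0, 0, 0.003], "angular": [0, 0, 0]}
    - {"gripper": 255, "offset": [0, 0, 0.003], "angular": [0, 0, 0]}

```text
t: 27.3
eef_pos: [0.604, -0.2143, 0.1053]
tool_rot: [0.0, 1.0, 0.001, 0.0]
contact_force: [0.2, -0.0, 0.1]
gripper_width: 0.658
grasp_force: 27.3
```

Lower another fraction of a millimetre, release, rise and check.

drive_tool:
  deltas:
    - {"gripper": 255, "offset": [0, -0.001, 0.0007], "angular": [0, 0, 0]}
    - {"gripper": 255, "offset": [0, -0.001, 0.0007], "angular": [0, 0, 0]}
    - {"gripper": 120, "offset": [0, -0.001, 0.0005], "angular": [0, 0, 0]}
    - {"gripper": 0, "offset": [0, -0.001, 0.0005], "angular": [0, 0, 0]}
    - {"gripper": 0, "offset": [0, -0.001, 0.0005], "angular": [0, 0, 0]}

```text
t: 27.8
eef_pos: [0.6038, -0.2128, 0.1043]
tool_rot: [-0.0, 1.0, 0.001, 0.0]
contact_force: [0.4, -0.4, -0.5]
gripper_width: 0.965
grasp_force: 0.0
```

drive_tool:
  deltas:
    - {"gripper": 0, "offset": [0, 0, 0], "angular": [0, 0, 0]}
    - {"gripper": 0, "offset": [0, 0, -0.03], "angular": [0, 0, 0]}
    - {"gripper": 0, "offset": [0, 0, -0.07], "angular": [0, 0, 0]}
    - {"gripper": 0, "offset": [0, 0, -0.11], "angular": [0, 0, 0]}
    - {"gripper": 0, "offset": [0, 0, -0.15], "angular": [0, 0, 0]}

```text
t: 28.3
eef_pos: [0.6035, -0.2128, 0.2556]
tool_rot: [-0.0, 1.0, 0.001, -0.0]
contact_force: [0.3, 0.6, -0.2]
gripper_width: 1.003
grasp_force: 0.0
```

drive_tool:
  deltas:
    - {"gripper": 0, "offset": [-0.03, -0.03, -0.03], "angular": [0, 0, 0]}
    - {"gripper": 0, "offset": [-0.04, -0.05, -0.05], "angular": [0, 0, 0]}
    - {"gripper": 0, "offset": [-0.04, -0.05, -0.05], "angular": [0, 0, 0]}
    - {"gripper": 0, "offset": [-0.04, -0.05, -0.05], "angular": [0, 0, 0]}

```text
t: 28.7
eef_pos: [0.5638, -0.163, 0.3047]
tool_rot: [0.0, 1.0, 0.001, 0.001]
contact_force: [-0.5, -0.6, -0.1]
gripper_width: 1.0
grasp_force: 0.0
```

```bash
python3 - <<'E'
from h import *; from rt import tray
optics.read_camera("wrist");m,im=snap("w16");o=bot.get_obs();print(o["t"],o["eef_pos"])
print("round tray",tray(m,im,np.array([.603,-.213])))
g=cv2.GaussianBlur(im[...,1],(3,3),0).astype(np.float32)
def ring(c,d,z=.078):
    uv=proj(m,np.c_[circ(d,c),np.full(48,z)]).astype(np.float32); return cv2.remap(g,uv[:,:1],uv[:,1:],1)[:,0]
sc=lambda c:-(ring(c,.0525)-ring(c,.045)).mean()
print("cup",min((sc((x,y)),x.round(4),y.round(4)) for x in np.arange(.59,.616,.001) for y in np.arange(-.226,-.2,.001)))
# tin: fit in-tray from side camera: black cap blobs in the side/scene views
for n in("side","scene"):
    mm=optics.camera_model(n);I=optics.read_camera(n)
    for nm,p in(("tincap",[.445,-.104,.086]),("bottlecap",[.619,.208,.072])):
        u,v=proj(mm,[p])[0];x,y=int(u)-14,int(v)-14;H=cv2.cvtColor(I[y:y+28,x:x+28],cv2.COLOR_BGR2HSV);k=((H[...,2]<80)&(H[...,1]<100)).astype(np.uint8)
        N,l,s,ce=cv2.connectedComponentsWithStats(k)
        if N>1:
            i=1+np.argmax(s[1:,4]);print(n,nm,s[i],plane(mm,ce[i][0]+x,ce[i][1]+y,p[2]-.007)[:2].round(4))
E
```

```text
28.8 [ 0.56345252 -0.16413188  0.30324639]
round tray (array([ 0.60307742, -0.21306134]), 87, np.float64(0.000251042208346877))
cup (np.float32(-54.92641), np.float64(0.603), np.float64(-0.215))
side tincap [12 14  7  7 42] [ 0.4454 -0.104 ]
side bottlecap [  9  11  13  12 122] [0.6194 0.2066]
scene tincap [11 14  7  7 34] [ 0.4465 -0.1037]
scene bottlecap [  9   9  13  14 126] [0.6171 0.2086]
```

Everything measures within about 2 mm of its tray centre, and both caps sit where upright pots would put them. Handing in.

```bash
python3 -c "
from station import bot
print(bot.hand_in())"
```

```text
the job is handed in; nothing more can be done
None
```

The job is handed in at about 29 s: the cup is in the round tray, the bottle in the square tray and the tin lengthways in the oblong tray, each measured within about 2 mm of its tray's centre. I shifted the bottle once to centre it, and no verdict came back.

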